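Load the cook's tray

TASK

Get the cook's tray ready to carry to the hob: stand the dark pepper mill in the wide steel cup and the green-labelled herb jar in the narrow copper cup, sit the garlic bulb in the round white dish and the teal kitchen timer in the square blue dish, all upright. The brown-labelled spice jars look much like the herb jar but are not for tonight: leave them standing where they are. Lower each thing right down into its place before letting go; do not drop it in.

Things in the scene. Friction and masses are not known exactly. Their poses are not given: they have to be found in the camera images.
- mill: Dark brown turned-wood pepper mill, 150 mm tall, about 0.2 kg: foot 58 mm across, narrow waist, round head 50 mm across from 109 to 139 mm up (grip it there, at about 120 mm), small knob on top. Head does not turn. Loose; origin at the centre of its underside, z up.
- herb_jar: Herb jar: glass spice jar with green label and red cap with a green emblem, 106 mm tall, about 0.11 kg, body 42 mm across, cap 45 mm across from 85 to 106 mm up. Graspable at body or cap. Loose; origin at the centre of its underside, z up.
- garlic: Whole garlic bulb, 56 mm across and 56 mm tall with its neck, 34 g, sitting on its flat root end. Round: any grasp yaw, at about 30 mm up. Loose; origin at the centre of its underside, z up.
- timer: Kitchen timer, white round base 67 mm across (25 mm high) with a teal dial 64 mm across above it, 57 mm tall, 0.16 kg. On top a straight ridge to grip: 36 mm long (along its x axis), 8 mm wide, from 45 to 57 mm up; or grip the dial. Dial does not turn. Loose; origin at the centre of its underside, z up.
- brown_jar_1: Look-alike to leave alone: same size and red cap as the herb jar, but a brown label and a pale emblem on the cap. Loose; origin at the centre of its underside, z up.
- brown_jar_2: Second look-alike to leave alone, same as brown_jar_1. Behind all these loose things hangs a wall cabinet: door fronts at x = 0.61 m, handles out to 0.57, from z = 0.42 up, wherever y < 0.21; keep the wrist nearer the robot when crossing. Loose; origin at the centre of its underside, z up.
- mill_cup: Wide steel cup for the mill: 30 mm high, floor 4 mm thick, bore 72 mm widening to 88 mm at the mouth. Origin at the centre of its underside, z up. Fixed in one quarter (which one varies) of a square wooden tray: 216 mm, floor 6 mm, rim 18 mm high, quarters 100 mm apart; yaw is the tray's.
- jar_cup: Narrow copper cup for the herb jar: 30 mm high, floor 4 mm thick, bore 56 mm widening to 72 mm at the mouth (the mill's foot does not fit). Origin at the centre of its underside, z up. Fixed in one quarter (which one varies) of a square wooden tray: 216 mm, floor 6 mm, rim 18 mm high, quarters 100 mm apart; yaw is the tray's.
- garlic_dish: Round shallow white dish for the garlic: 12 mm high, floor 4 mm thick and 74 mm across, rim 94 mm across. Origin at the centre of its underside, z up. Fixed in one quarter (which one varies) of a square wooden tray: 216 mm, floor 6 mm, rim 18 mm high, quarters 100 mm apart; yaw is the tray's.
- timer_dish: Square shallow blue dish for the timer: outside 88 mm, 11 mm high, walls and floor 4 mm thick. Origin at the centre of its underside, z up. Fixed in one quarter (which one varies) of a square wooden tray: 216 mm, floor 6 mm, rim 18 mm high, quarters 100 mm apart; yaw is the tray's.
Mind the look-alikes: they are no part of the job. What is shaped like the garlic but purple or red is not meant.

How it is judged (in metres and radians):
At the end, for the whole second after the job is handed in: Mill, herb jar, garlic and timer stand upright (6 deg, garlic 23 deg) on the floors of their own cups and dishes, within 12 mm of centre; both brown-labelled jars stand within 30 mm of their starts; all at rest (horizontal distance between mill and mill_cup below 0.012 m and angle between each of mill, herb_jar, timer, brown_jar_1, brown_jar_2's own z axis and vertical below 0.1 rad and linear speed of each of mill, herb_jar, garlic, timer below 0.02 m/s and z of mill in the frame of mill_cup between -0.002 and 0.01 m and horizontal distance between herb_jar and jar_cup below 0.012 m and z of herb_jar in the frame of jar_cup between -0.002 and 0.01 m and horizontal distance between garlic and garlic_dish below 0.012 m and angle between garlic's own z axis and vertical below 0.4 rad and z of garlic in the frame of garlic_dish between -0.002 and 0.01 m and horizontal distance between timer and timer_dish below 0.012 m and z of timer in the frame of timer_dish between -0.002 and 0.01 m and distance of each of brown_jar_1, brown_jar_2 from where it was at the start of the episode below 0.03 m); the robot touches nothing.
It fails at once if a brown-labelled jar is shifted by more than 30 mm or tipped (distance of any of brown_jar_1, brown_jar_2 from where it was at the start of the episode above 0.03 m or angle between any of brown_jar_1, brown_jar_2's own z axis and vertical above 0.3 rad).
It fails at once if the mill is dropped into its place: it falls free, more than 20 mm above the floor of its cup or dish (horizontal distance between mill and mill_cup below 0.05 m and z of mill in the frame of mill_cup above 0.024 m and contact force between the fingers and mill below 0.01 N and linear speed of mill above 0.15 m/s).
It fails at once if the herb jar is dropped into its place: it falls free, more than 20 mm above the floor of its cup or dish (horizontal distance between herb_jar and jar_cup below 0.05 m and z of herb_jar in the frame of jar_cup above 0.024 m and contact force between the fingers and herb_jar below 0.01 N and linear speed of herb_jar above 0.15 m/s).
It fails at once if the garlic is dropped into its place: it falls free, more than 20 mm above the floor of its cup or dish (horizontal distance between garlic and garlic_dish below 0.05 m and z of garlic in the frame of garlic_dish above 0.024 m and contact force between the fingers and garlic below 0.01 N and linear speed of garlic above 0.15 m/s).
It fails at once if the timer is dropped into its place: it falls free, more than 20 mm above the floor of its cup or dish (horizontal distance between timer and timer_dish below 0.05 m and z of timer in the frame of timer_dish above 0.024 m and contact force between the fingers and timer below 0.01 N and linear speed of timer above 0.15 m/s).
It also fails if it takes over 128 s, if anything falls off the work surface, if the arm or the gripper's body presses on something with over 40 N, if the wrist force passes 120 N, or if a joint passes its speed limit or range.

ROBOT

A 6-joint arm with a two-finger parallel gripper is mounted at the origin on the work surface; the furniture and walls round the work are solid. World frame = base frame: x ahead of the robot, y to its left, z up, the work surface at z = 0. Lengths are in mm, angles in degrees, forces in N, time in s.
With the tool pointing down it reaches from about 300 to 850 mm from the base axis. Payload 4.2 kg.
Tool frame: the origin (TCP) lies midway between the tips of the shut fingers; the grasp point (between the pads) lies 19 mm behind it; y points along the fingers, z is the direction in which the jaws open and shut, and the axes are right-handed (so a half turn about y gives the same grasp; the last joint's range is limited). The gripper opens to 91 mm and grips with 3 to 60 N. Pads are 32 mm wide; open, the fingers measure 118 mm over their backs; the gripper's body (76 mm by 178 mm) begins 60 mm behind the grasp point.
Start: joints at [-71.448, 18.312, 89.639, -0, 72.044, -1.146], TCP at [193.817, -541.367, 213.976] pointing down, gripper open.
Joint ranges: [-177.97, 177.97], [-48.28, 115.42], [12.27, 149.76], [-77.06, 257.06], [2.81, 150.46], [-146.56, 146.56]. Speed limits (degrees/s): [147.25, 147.25, 180, 180, 180, 180].

INTERFACE

Orientations are given as [roll, pitch, yaw] about the fixed x, y, z axes, in that order (R = Rz(yaw) Ry(pitch) Rx(roll)).
In Python, from workcell import env gives the robot as it stands.
- The arm moves only by the shell command python3 -m handwheel 'ROWS' [FORCE]. ROWS is JSON, a list of rows, each a list of 3 entries, a list of its own where there are three numbers: the opening, from 0 (shut) to 1 (fully open), then the shift along the tool's x, y, z in mm, then the turn, a rotation vector about the tool's x, y, z in degrees. A call has exactly 10 rows; each row shifts and turns the commanded pose from where the row before left it, along the tool's axes as they then stand; what a row does not reach is not made up. A row lasts 1/12 s, in which the tool goes at most 41.7 mm and 7.16 degrees, less where a joint would pass 70% of its speed; a pose out of reach is approached as far as the arm can. A call is refused whole if a number of a shift passes 41.7 or a number of a turn 7.16, either way. A call with a gripper value outside its range is refused whole. The fingers move at their own pace and stop on an object; FORCE is the grip in N (left out, the last holds). Time passes only in rows, so rows that do not move let the fingers close, or fill a call up. It gives the time, the measured TCP pose, the force and the opening at its end, in the units of the state.
- env.state(): the state, without advancing time (a new reading comes with each control period).
- env.grab_frame(name): name is "scene" or "side" or "wrist"; returns the picture (384x512x3 uint8, red, green, blue); there is no depth.
- env.camera_info(name): a dict with "fx", "fy", "cx", "cy" (pixels), "k1" (the pictures are not rectified: a ray, as slopes to the right and down, at radius r is drawn at 1 + k1 r^2 times it, then the intrinsics apply), "camera_from_world" (4x4, takes a point from world to camera coordinates); the wrist camera has in their place "mount" (4x4, takes a point from camera to tool coordinates, whose origin is the TCP and whose axes are the tool frame's). Camera axes: x right, y down, z forward; pixel columns grow to the right and rows downward; lengths in mm; the calibration is good to about 2 mm. A picture is of the moment at which its call begins: read the wrist's pose just before it. camera_info takes no time and is no camera call.
- env.job_done(): hands the job in, once; it reports no verdict.
Trained networks look in the newest picture that a camera, given by its name, has taken for a name from the list of things; names that differ only in an ending like _2 or _b are one class to them, and where a whole thing is asked for, a point or a joint stands for the part that bears it (a point fixed in the world has none). Each returns a list of dicts, best first, with "p" (0 to 1); they miss things now and then, are a little off and sometimes report something else, mostly with a low value. They report only what shows in the picture. A call takes as long as a camera call. They do not tell look-alikes from the thing itself.
- env.masks_of(camera, label): "region" (384x512 bool, what is visible of it) and "location" ([column, row] in pixels, amid what is visible of it).
The state is a dict: "time_s": time; "qpos": joint angles; "qvel": joint speeds; "effort": joint torques, N m; "ee_pos": TCP position; "ee_rot": TCP orientation; "force": force on the tool from outside, world axes, zero at the start; "torque": the same for the moment, N m; "gripper_width": finger opening in mm.
Only numpy, scipy, OpenCV 4.12 (cv2) and the standard library are available. Lean on these libraries where they do the work, as an engineer would, in place of code of your own. Each camera call takes 0.05 s, during which the arm holds its last target.

## Working session

There is one attempt and no reset: what is moved stays moved. The work goes in short steps, Python scripts to look and compute and a shell command to move; the robot and the scene stay as the last step left them, time stands still between calls to the robot, and variables do not carry over. Pictures are saved under pics/ and viewed, and the job is handed in when it is done.

```bash
ls; mkdir -p pics
python3 - <<'E'
from workcell import env
import cv2
s=env.state(); print(s)
for n in ("scene","side","wrist"):
    im=env.grab_frame(n); cv2.imwrite(f"pics/{n}0.png",cv2.cvtColor(im,cv2.COLOR_RGB2BGR))
    print(n,env.camera_info(n))
E
```

```text
pics
{'time_s': 0.0, 'qpos': array([-7.14480852e+01,  1.83486594e+01,  8.97055861e+01, -2.08684785e-03,
        7.20433348e+01, -1.14248938e+00]), 'qvel': array([ 0.02012864, -0.02016309,  0.07124519,  0.03426295,  0.09414755,
       -0.01576868]), 'effort': array([ 1.39592303e-03, -4.12456834e+01, -2.31975800e+01,  7.30003905e-02,
        4.57438873e-02, -1.51195741e-04]), 'ee_pos': array([ 193.63978321, -540.88201077,  213.15572373]), 'ee_rot': array([-9.00976004e+01, -3.80637715e-05, -1.60304951e+02]), 'force': array([-0.12476979,  0.64245846,  1.00532266]), 'torque': array([-0.01826002, -0.0034077 , -0.02084719]), 'gripper_width': 91.36140106849808}
scene {'fx': 446.54608266107175, 'fy': 446.54608266107175, 'cx': 252.42516077409437, 'cy': 192.10529139040617, 'k1': 0.0612720840649212, 'camera_from_world': array([[-4.31011814e-01, -9.02265304e-01,  1.20887635e-02,
         1.01779448e+02],
       [-4.59860301e-01,  2.08108930e-01, -8.63260782e-01,
         2.57292224e+02],
       [ 7.76374472e-01, -3.77634738e-01, -5.04613401e-01,
         1.00773616e+03],
       [ 0.00000000e+00, 
[... 351 characters left out ...]
7550573e-01,
         4.83969788e+01],
       [ 1.55285760e-01,  7.41519620e-01, -6.52713556e-01,
         1.47475224e+03],
       [ 0.00000000e+00,  0.00000000e+00,  0.00000000e+00,
         1.00000000e+00]])}
wrist {'fx': 317.22581571406397, 'fy': 317.22581571406397, 'cx': 259.26681015402454, 'cy': 193.00058148841424, 'k1': -0.07328881177854858, 'mount': array([[-1.50222080e-03,  9.61539341e-01,  2.74663139e-01,
        -7.75409019e+01],
       [ 1.99270587e-04, -2.74663155e-01,  9.61540489e-01,
        -1.70935443e+02],
       [ 9.99998852e-01,  1.49917841e-03,  2.20998196e-04,
         2.00423155e-01],
       [ 0.00000000e+00,  0.00000000e+00,  0.00000000e+00,
         1.00000000e+00]])}
```

View pics/scene0.png

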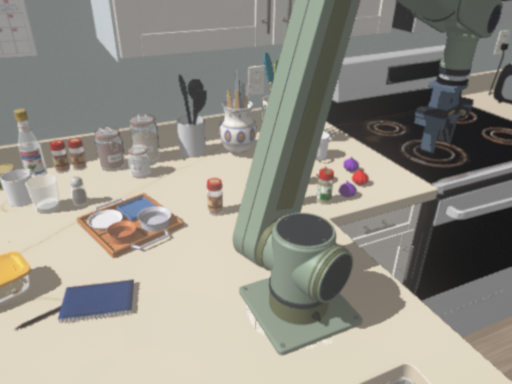

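View pics/side0.png

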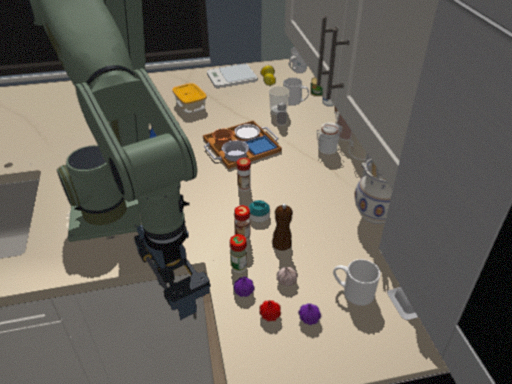

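View pics/wrist0.png

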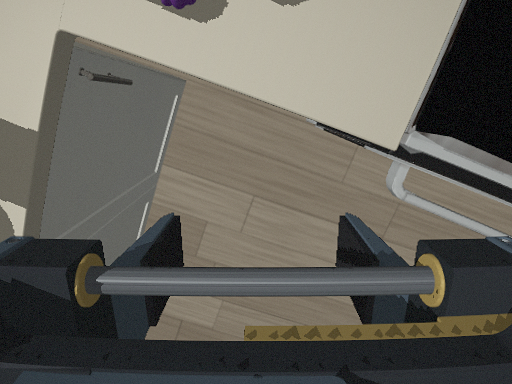

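```bash
cat > h.py <<'E'
import numpy as np, cv2
from scipy.spatial.transform import Rotation as Rn
from workcell import env
def R_of(rpy): return Rn.from_euler('xyz',rpy,degrees=True).as_matrix()
def camT(name,st=None):
    """world_from_camera, info"""
    ci=env.camera_info(name)
    if name=='wrist':
        st=st or env.state(); T=np.eye(4);T[:3,:3]=R_of(st['ee_rot']);T[:3,3]=st['ee_pos']
        return T@ci['mount'],ci
    return np.linalg.inv(ci['camera_from_world']),ci
def ray(px,T,ci):
    d=np.array([(px[0]-ci['cx'])/ci['fx'],(px[1]-ci['cy'])/ci['fy']]);u=d.copy()
    for _ in range(10): u=d/(1+ci['k1']*(u@u))
    v=T[:3,:3]@np.array([u[0],u[1],1]); return T[:3,3],v/np.linalg.norm(v)
def proj(P,T,ci):
    p=np.linalg.inv(T)@np.append(P,1); u=p[:2]/p[2]; u=u*(1+ci['k1']*(u@u))
    return np.array([ci['cx']+ci['fx']*u[0],ci['cy']+ci['fy']*u[1]])
def onz(px,T,ci,z):
    o,v=ray(px,T,ci); return o+v*(z-o[2])/v[2]
def tri(rays):
    A=np.zeros((3,3));b=np.zeros(3)
    for o,v in rays:
        M=np.eye(3)-np.outer(v,v);A+=M;b+=M@o
    p=np.linalg.solve(A,b); return p,[np.linalg.norm((np.eye(3)-np.outer(v,v))@(p-o)) for o,v in rays]
def save(n,im): cv2.imwrite(f'pics/{n}.png',cv2.cvtColor(im,cv2.COLOR_RGB2BGR))
def go(target,yaw=None):
    """print tool-axis shift to reach world target from the measured pose, tool down"""
    s=env.state();R=R_of(s['ee_rot']);d=np.array(target)-s['ee_pos'];t=R.T@d
    print('ee',s['ee_pos'].round(1),s['ee_rot'].round(1),'tool shift',t.round(1),'turn about y' ,None if yaw is None else -((yaw-s['ee_rot'][2]+180)%360-180))
E
python3 - <<'E'
from h import *
for n in ("scene","side"):
    im=env.grab_frame(n);T,ci=camT(n)
    for l in ("mill","herb_jar","garlic","timer","brown_jar_1","mill_cup","jar_cup","garlic_dish","timer_dish"):
        for d in env.masks_of(n,l)[:5]:
            if d['p']<.2: continue
            ys,xs=np.nonzero(d['region']); print(n,l,round(d['p'],2),np.round(d['location']),(xs.min(),xs.max(),ys.min(),ys.max()),onz(d['location'],T,ci,20).round(0)[:2])
im=env.grab_frame('side');save('side_crop',cv2.resize(im[110:330,180:400],(800,800))[:600] if 0 else cv2.resize(im[110:330,170:400],(627,600),interpolation=cv2.INTER_CUBIC))
E
```

```text
scene herb_jar 0.93 [325. 190.] (np.int64(316), np.int64(333), np.int64(169), np.int64(205)) [ 390. -331.]
scene garlic 0.8 [345. 192.] (np.int64(339), np.int64(355), np.int64(182), np.int64(196)) [ 351. -380.]
scene garlic 0.65 [349. 164.] (np.int64(343), np.int64(358), np.int64(157), np.int64(171)) [ 507. -509.]
scene garlic 0.58 [362. 180.] (np.int64(352), np.int64(366), np.int64(171), np.int64(185)) [ 395. -478.]
scene garlic 0.33 [156. 219.] (np.int64(137), np.int64(169), np.int64(206), np.int64(231)) [447. 202.]
scene brown_jar_1 0.81 [220. 197.] (np.int64(207), np.int64(222), np.int64(178), np.int64(215)) [486.  -8.]
scene mill_cup 0.97 [156. 218.] (np.int64(137), np.int64(169), np.int64(208), np.int64(231)) [453. 202.]
scene jar_cup 0.88 [120. 232.] (np.int64(106), np.int64(135), np.int64(221), np.int64(244)) [428. 305.]
scene garlic_dish 0.57 [103. 216.] (np.int64(88), np.int64(121), np.int64(210), np.int64(229)) [523. 333.]
scene timer_dish 0.95 [132. 206.] (np.int64(117), np.int64(153), np.int64(197), np.int64(219)) [546. 246.]
scene timer_dish 0.49 [217. 195.] (np.int64(2
[... 723 characters left out ...]
64(237), np.int64(250), np.int64(158), np.int64(191)) [454.  88.]
side brown_jar_1 0.68 [243. 220.] (np.int64(234), np.int64(250), np.int64(206), np.int64(239)) [ 400. -145.]
side mill_cup 0.63 [234. 150.] (np.int64(222), np.int64(247), np.int64(140), np.int64(160)) [441. 216.]
side jar_cup 0.69 [223. 137.] (np.int64(213), np.int64(232), np.int64(129), np.int64(144)) [414. 308.]
side garlic_dish 0.68 [245. 133.] (np.int64(235), np.int64(258), np.int64(125), np.int64(140)) [501. 314.]
side timer_dish 0.95 [261. 145.] (np.int64(245), np.int64(275), np.int64(136), np.int64(154)) [539. 223.]
side timer_dish 0.28 [236. 152.] (np.int64(223), np.int64(248), np.int64(141), np.int64(159)) [446. 201.]
```

View pics/side_crop.png

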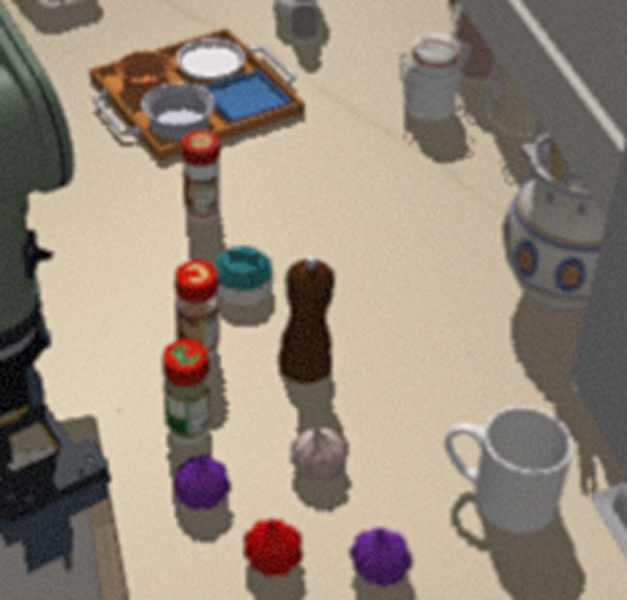

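Candidates in the side view. Garlic: the pale bulb (287,277). Not purple (245,288) or (308,314), and not red (268,313). Herb jar: green label and emblem (238,251). Not brown (243,220) or (245,171). In the crop, the green emblem and label are only on the jar at (238,251). Timer is at (260,209) and mill at (283,228). I'll now measure from above with the wrist camera.

```bash
python3 -m handwheel '[[1,[0,-12,0],[0,-7.1,0]],[1,[0,-12,0],[0,-7.1,0]],[1,[0,-12,0],[0,-7.1,0]],[1,[0,-12,0],[0,-7.1,0]],[1,[0,-12,0],[0,-7.1,0]],[1,[0,-12,0],[0,-7.1,0]],[1,[0,-12,0],[0,-7.1,0]],[1,[0,0,0],[0,0,0]],[1,[0,0,0],[0,0,0]],[1,[0,0,0],[0,0,0]]]' 30; python3 -c "
from h import *
go([400,-230,300],-110)"
```

```text
time_s: 2.03
ee_pos: [193.7, -541.0, 297.2]
ee_rot: [-90.0, 0.1, -110.8]
force: [-0.1, -0.1, 0.2]
gripper_width: 91.2
ee [ 193.7 -541.   297.2] [-9.000e+01  1.000e-01 -1.108e+02] tool shift [-363.9   -2.6   82.7] turn about y -0.7509679569847094
```

```bash
python3 -m handwheel '[[1,[-36,0,8],[0,0,0]],[1,[-36,0,8],[0,0,0]],[1,[-36,0,8],[0,0,0]],[1,[-36,0,8],[0,0,0]],[1,[-36,0,8],[0,0,0]],[1,[-36,0,8],[0,0,0]],[1,[-36,0,8],[0,0,0]],[1,[-36,0,8],[0,0,0]],[1,[-36,0,8],[0,0,0]],[1,[-36,0,8],[0,0,0]]]'
python3 - <<'E'
from h import *
go([400,-230,300],-110)
s=env.state();im=env.grab_frame('wrist');save('w1',im);T,ci=camT('wrist',s)
for l in ("mill","herb_jar","garlic","timer","brown_jar_1"):
    for d in env.masks_of('wrist',l)[:5]:
        if d['p']<.2: continue
        ys,xs=np.nonzero(d['region']); print(l,round(d['p'],2),np.round(d['location']),(xs.min(),xs.max(),ys.min(),ys.max()),onz(d['location'],T,ci,50).round(0)[:2])
np.save('T_w1.npy',T)
E
```

```text
time_s: 2.87
ee_pos: [395.6, -230.6, 297.1]
ee_rot: [-90.1, 0.0, -110.7]
force: [0.4, 0.1, 0.4]
gripper_width: 91.6
ee [ 395.6 -230.6  297.1] [ -90.1    0.  -110.7] tool shift [-2.2 -2.9  3.9] turn about y -0.7367950234727516
mill 0.65 [341. 151.] (np.int64(308), np.int64(373), np.int64(123), np.int64(178)) [ 502. -253.]
herb_jar 0.93 [251. 228.] (np.int64(236), np.int64(271), np.int64(197), np.int64(252)) [ 352. -315.]
garlic 0.66 [275. 260.] (np.int64(256), np.int64(290), np.int64(245), np.int64(266)) [ 366. -374.]
timer 0.89 [275.  58.] (np.int64(248), np.int64(298), np.int64(35), np.int64(88)) [ 460. -114.]
brown_jar_1 0.78 [247. 139.] (np.int64(227), np.int64(264), np.int64(122), np.int64(163)) [ 391. -196.]
```

View pics/w1.png

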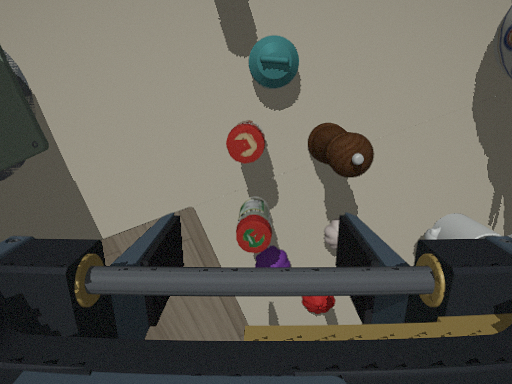

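Run:
```python
from h import *
T=np.load('T_w1.npy');ci=env.camera_info('wrist');Ts,cs=camT('side')
for n,a,b,z in (('herbcap',(254,235),(238.2,241.8),106),('brown2cap',(245,143),(242.3,212.5),106),('millknob',(358,159),(284.1,206.),150),('ridge',(274,61),(259.1,204.6),57)):
    p,e=tri([ray(a,T,ci),ray(b,Ts,cs)]); print(n,p.round(1),np.round(e,1),'onz wrist',onz(a,T,ci,z).round(1)[:2],'side',onz(b,Ts,cs,z).round(1)[:2])
```

```text
herbcap [ 359.1 -305.4   99.3] [1. 1.] onz wrist [ 361.2 -303. ] side [ 357.2 -311.5]
brown2cap [ 391.  -194.5   96.9] [0.2 0.2] onz wrist [ 392.  -193.7] side [ 389.1 -204.3]
millknob [ 497.2 -245.9  145.3] [1.5 1.5] onz wrist [ 497.6 -244.8] side [ 494.2 -251.2]
ridge [ 457.1 -116.4   45.6] [0.9 0.9] onz wrist [ 457.1 -117.6] side [ 453.4 -128.8]
```

```bash
python3 -c "
from h import *
go([457,-117,150],-110)"
```

```text
ee [ 394.7 -233.2  297.4] [ -90.1   -0.  -110.7] tool shift [-130.8  147.3   17.4] turn about y -0.696034007639696
```

```bash
python3 -m handwheel '[[0.9,[-22,15,3],[0,-0.7,0]],[0.9,[-22,22,3],[0,0,0]],[0.9,[-22,22,3],[0,0,0]],[0.9,[-22,22,3],[0,0,0]],[0.9,[-22,22,3],[0,0,0]],[0.9,[-21,22,2],[0,0,0]],[0.9,[0,22,0],[0,0,0]],[0.9,[0,0,0],[0,0,0]],[0.9,[0,0,0],[0,0,0]],[0.9,[0,0,0],[0,0,0]]]'
python3 - <<'E'
from h import *
s=env.state();im=env.grab_frame('wrist');save('w2',im);T,ci=camT('wrist',s)
for d in env.masks_of('wrist','timer')[:3]:
        ys,xs=np.nonzero(d['region']); print(round(d['p'],2),np.round(d['location']),(xs.min(),xs.max(),ys.min(),ys.max()),onz(d['location'],T,ci,45).round(0)[:2])
np.save('T_w2.npy',T)
E
```

```text
time_s: 4.0
ee_pos: [456.6, -116.7, 152.0]
ee_rot: [-89.9, -0.0, -110.0]
force: [-0.2, 0.3, 0.8]
gripper_width: 82.3
0.9 [261. 182.] (np.int64(227), np.int64(294), np.int64(148), np.int64(217)) [ 461. -109.]
```

View pics/w2.png

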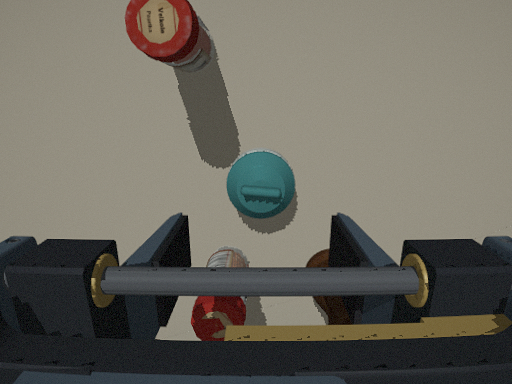

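Run:
```python
from h import *
T1=np.load('T_w1.npy');T2=np.load('T_w2.npy');ci=env.camera_info('wrist')
p,e=tri([ray((274,63),T1,ci),ray((262,193),T2,ci)]);print(p.round(1),np.round(e,1))
p,e=tri([ray((245,143),T1,ci),ray((219,316),T2,ci)]);print('b2',p.round(1),np.round(e,1))
print(onz((262,193),T2,ci,57).round(1),onz((261,183),T2,ci,35).round(1), 'b1',onz((163,27),T2,ci,106).round(1))
go([457,-116,22])
```

```text
[ 457.9 -119.    45.4] [0.8 0.8]
b2 [ 391.6 -194.9   96.1] [0.5 0.5]
[ 459.6 -116.2   57. ] [ 460.1 -112.7   35. ] b1 [442.1  21.5 106. ]
ee [ 456.9 -116.6  152.4] [ -89.8    0.  -110. ] tool shift [ -0.5 130.4  -0.5] turn about y None
```

```bash
python3 -m handwheel '[[1,[-2,15,2],[0,0,0]],[1,[0,15,0],[0,0,0]],[1,[0,15,0],[0,0,0]],[1,[0,15,0],[0,0,0]],[1,[0,15,0],[0,0,0]],[1,[0,15,0],[0,0,0]],[1,[0,13,0],[0,0,0]],[1,[0,0,0],[0,0,0]],[1,[0,0,0],[0,0,0]],[1,[0,0,0],[0,0,0]]]'
python3 - <<'E'
from h import *
im=env.grab_frame('side');save('s2',cv2.resize(im[140:290,180:380],(800,600),interpolation=cv2.INTER_CUBIC))
im=env.grab_frame('wrist');save('w3',im)
E
```

```text
time_s: 4.93
ee_pos: [459.8, -114.7, 49.2]
ee_rot: [-89.8, 0.0, -109.9]
force: [0.8, 0.7, -0.6]
gripper_width: 91.1
```

View pics/s2.png

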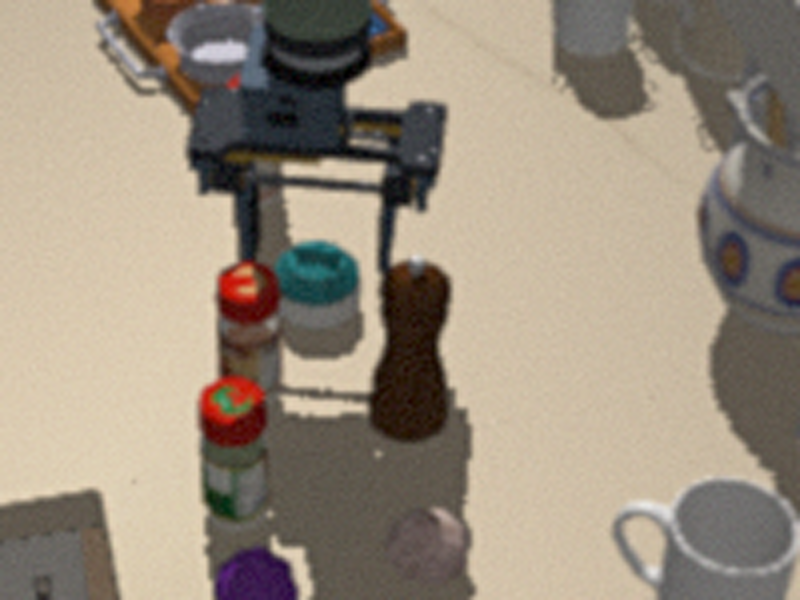

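View pics/w3.png

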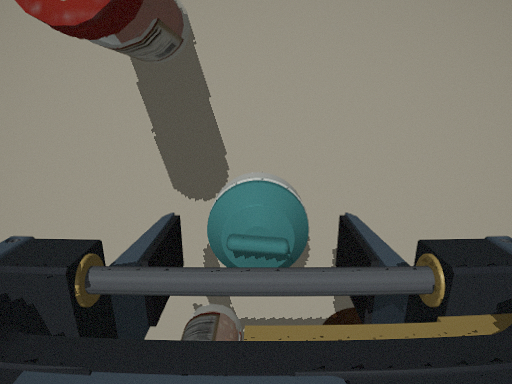

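Run:
```python
from h import *
T2=np.load('T_w2.npy');s=env.state();T3,ci=camT('wrist',s)
p,e=tri([ray((262,193),T2,ci),ray((258,244),T3,ci)]);print(p.round(1),np.round(e,1))
print(onz((258,244),T3,ci,57).round(1),proj(s['ee_pos'],T3,ci))
go([459,-116,23])
```

```text
[ 457.8 -119.9   42.6] [0.7 0.7]
[ 459.5 -113.3   57. ] [259.14490855 240.01093784]
ee [ 459.7 -114.5   49.2] [ -89.8    0.  -109.9] tool shift [ 1.6 26.2 -0.2] turn about y None
```

```bash
python3 -m handwheel '[[1,[1,5,0],[0,0,0]],[1,[0,5,0],[0,0,0]],[1,[0,5,0],[0,0,0]],[1,[0,5,0],[0,0,0]],[1,[0,5,0],[0,0,0]],[1,[0,0,0],[0,0,0]],[0.3,[0,0,0],[0,0,0]],[0.3,[0,0,0],[0,0,0]],[0.3,[0,0,0],[0,0,0]],[0.3,[0,0,0],[0,0,0]]]' 20;python3 -m handwheel '[[0.3,[0,0,0],[0,0,0]],[0.3,[0,0,0],[0,0,0]],[0.3,[0,0,0],[0,0,0]],[0.3,[0,0,0],[0,0,0]],[0.3,[0,0,0],[0,0,0]],[0.3,[0,0,0],[0,0,0]],[0.3,[0,0,0],[0,0,0]],[0.3,[0,-2,0],[0,0,0]],[0.3,[0,-4,0],[0,0,0]],[0.3,[0,-4,0],[0,0,0]]]'
python3 - <<'E'
from h import *
im=env.grab_frame('side');save('s3',cv2.resize(im[140:290,180:380],(800,600),interpolation=cv2.INTER_CUBIC))
im=env.grab_frame('wrist');save('w4',im)
E
```

```text
time_s: 5.87
ee_pos: [458.6, -115.1, 23.1]
ee_rot: [-90.0, -0.0, -109.9]
force: [0.2, -1.3, 1.1]
gripper_width: 67.6
time_s: 6.7
ee_pos: [458.0, -114.9, 32.9]
ee_rot: [-90.1, -0.0, -109.9]
force: [-0.8, -0.2, -2.2]
gripper_width: 65.3
```

View pics/s3.png

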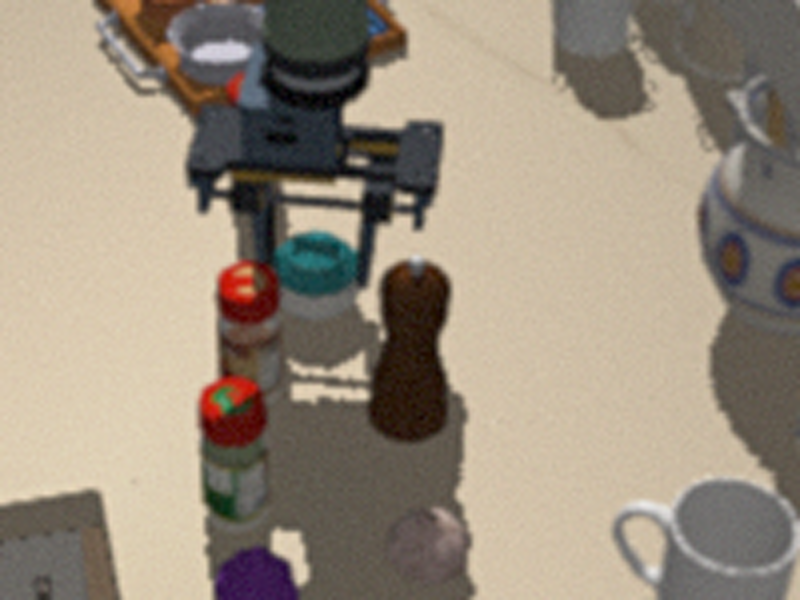

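View pics/w4.png

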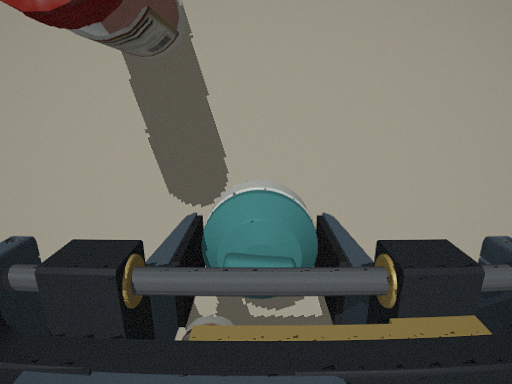

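```bash
python3 -m handwheel '[[0.3,[0,-20,0],[0,0,0]],[0.3,[0,-30,0],[0,0,0]],[0.3,[0,-35,0],[0,0,0]],[0.3,[0,-35,0],[0,0,0]],[0.3,[0,-35,0],[0,0,0]],[0.3,[0,-30,0],[0,0,0]],[0.3,[0,-10,0],[0,0,0]],[0.3,[-10,0,-6],[0,0,0]],[0.3,[-20,0,-11],[0,0,0]],[0.3,[-30,0,-16],[0,0,0]]]';python3 -m handwheel '[[0.3,[-30,0,-16],[0,0,0]],[0.3,[-30,0,-16],[0,0,0]],[0.3,[-30,0,-17],[0,0,0]],[0.3,[-30,0,-17],[0,0,0]],[0.3,[-25,0,-13],[0,0,0]],[0.3,[-12,0,-7],[0,0,0]],[0.3,[0,0,0],[0,0,0]],[0.3,[0,0,0],[0,0,0]],[0.3,[0,0,0],[0,0,0]],[0.3,[0,0,0],[0,0,0]]]'
python3 - <<'E'
from h import *
s=env.state();im=env.grab_frame('wrist');save('w5',im);T,ci=camT('wrist',s);np.save('T_w5.npy',T)
for l in ("mill_cup","jar_cup","garlic_dish","timer_dish"):
    for d in env.masks_of('wrist',l)[:3]:
        if d['p']<.2: continue
        ys,xs=np.nonzero(d['region']); print(l,round(d['p'],2),np.round(d['location']),(xs.min(),xs.max(),ys.min(),ys.max()),onz(d['location'],T,ci,12).round(0)[:2])
E
```

```text
time_s: 7.63
ee_pos: [446.5, -47.3, 225.6]
ee_rot: [-90.2, -0.1, -110.1]
force: [0.9, 1.0, -1.4]
gripper_width: 65.2
time_s: 8.47
ee_pos: [419.9, 128.7, 227.0]
ee_rot: [-90.1, -0.1, -110.0]
force: [0.5, 0.4, -1.5]
gripper_width: 64.9
mill_cup 0.9 [254. 100.] (np.int64(215), np.int64(298), np.int64(55), np.int64(141)) [441. 207.]
jar_cup 0.85 [197.  28.] (np.int64(165), np.int64(236), np.int64(0), np.int64(58)) [408. 303.]
garlic_dish 0.84 [277.   3.] (np.int64(249), np.int64(303), np.int64(0), np.int64(11)) [501. 297.]
timer_dish 0.83 [327.  44.] (np.int64(274), np.int64(380), np.int64(0), np.int64(100)) [541. 237.]
```

View pics/w5.png

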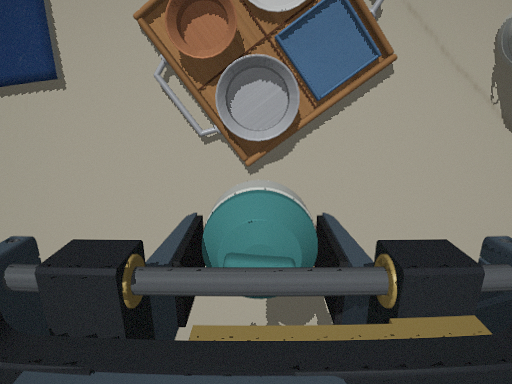

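```bash
python3 -m handwheel '[[0.3,[-10,0,0],[0,0,0]],[0.3,[-20,0,-2],[0,0,0]],[0.3,[-20,0,-2],[0,0,0]],[0.3,[-20,0,-2],[0,0,0]],[0.3,[-10,0,0],[0,0,0]],[0.3,[0,0,0],[0,0,0]],[0.3,[0,0,0],[0,0,0]],[0.3,[0,0,0],[0,0,0]],[0.3,[0,0,0],[0,0,0]],[0.3,[0,0,0],[0,0,0]]]'
python3 - <<'E'
from h import *
s=env.state();im=env.grab_frame('wrist');save('w6',im);T,ci=camT('wrist',s);np.save('T_w6.npy',T);print(s['ee_pos'])
for l in ("mill_cup","jar_cup","garlic_dish","timer_dish"):
    for d in env.masks_of('wrist',l)[:3]:
        if d['p']<.2: continue
        ys,xs=np.nonzero(d['region']); print(l,round(d['p'],2),np.round(d['location']),(xs.min(),xs.max(),ys.min(),ys.max()),onz(d['location'],T,ci,12).round(0)[:2])
E
```

```text
time_s: 9.55
ee_pos: [441.8, 206.0, 228.0]
ee_rot: [-90.0, -0.0, -110.0]
force: [-0.2, -1.2, -1.8]
gripper_width: 64.9
[441.78949055 206.03604833 228.03731123]
mill_cup 0.74 [262. 164.] (np.int64(223), np.int64(301), np.int64(130), np.int64(190)) [446. 209.]
jar_cup 0.86 [205. 100.] (np.int64(174), np.int64(243), np.int64(62), np.int64(134)) [410. 304.]
garlic_dish 0.63 [280.  45.] (np.int64(240), np.int64(323), np.int64(0), np.int64(86)) [512. 332.]
timer_dish 0.94 [331. 116.] (np.int64(279), np.int64(378), np.int64(64), np.int64(168)) [543. 236.]
```

View pics/w6.png

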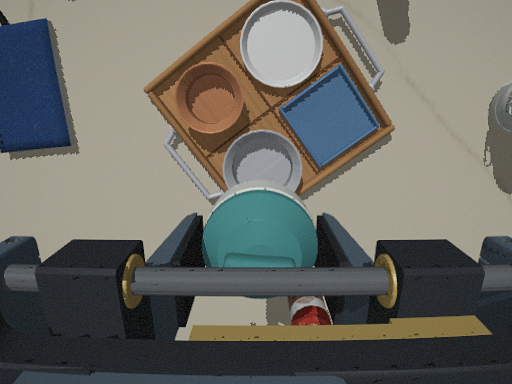

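```bash
cat > tray.py <<'E'
from h import *
from scipy.optimize import least_squares
ci=env.camera_info('wrist');T5=np.load('T_w5.npy');T6=np.load('T_w6.npy')
obs=[]
for T,l in ((T6,[((147,91),'L',18),((393,127),'R',18),((208,97),'jar',36),((281,44),'gar',18),((329,117),'tim',17)]),
            (T5,[((137,17),'L',18),((394,57),'R',18),((249,163),'B',18),((257,98),'mill',36)])):
    for px,n,z in l: obs.append((T,px,n,z))
off={'L':(-108,108),'R':(108,-108),'B':(-108,-108),'jar':(-50,50),'gar':(50,50),'tim':(50,-50),'mill':(-50,-50)}
def pred(p,dz=0):
    c,s=np.cos(p[2]),np.sin(p[2]);r=[]
    for T,px,n,z in obs:
        u,v=off[n];P=np.array([p[0]+c*u-s*v,p[1]+s*u+c*v,z+(p[3] if len(p)>3 else 0)])
        r.append(proj(P,T,ci)-np.array(px))
    return np.array(r)
if __name__=='__main__':
    for p0 in ([480,265,0.2],[480,265,0.2,0.]):
        r=least_squares(lambda p:pred(p).ravel(),p0,x_scale=[1,1,.01]+[1]*(len(p0)-3),loss='soft_l1')
        print(r.x.round(2),np.degrees(r.x[2]).round(1))
        e=pred(r.x)
        for o,q in zip(obs,e): print(o[2],q.round(1),end=' ')
        print()
        c,s=np.cos(r.x[2]),np.sin(r.x[2])
        for n in ('mill','jar','gar','tim'):
            u,v=off[n];print(n,round(r.x[0]+c*u-s*v,1),round(r.x[1]+s*u+c*v,1))
E
python3 tray.py
python3 - <<'E'
from h import *
T=np.load('T_w6.npy');ci=env.camera_info('wrist');s=env.state()
z=s['ee_pos'][2]-23+45
p=onz((260,246),T,ci,z);print(p,s['ee_pos'],(R_of(s['ee_rot']).T@(p-s['ee_pos'])).round(1))
E
```

```text
[4.7898e+02 2.6894e+02 3.0000e-01] 17.1
L [-6.2 -1. ] R [3.6 0.4] jar [0.1 2.2] gar [-0.8  0. ] tim [ 1.  -0.2] L [-6.8 -1.2] R [ 5.2 -0.8] B [-0.7  4.7] mill [0.5 0.5] 
mill 445.9 206.5
jar 416.5 302.0
gar 512.1 331.4
tim 541.5 235.8
[ 4.8060e+02  2.6969e+02  2.9000e-01 -1.5400e+01] 16.7
L [-0.7 -2.5] R [-0.6 -0.8] jar [3.3 0.7] gar [-0.2  1.3] tim [-0.7 -1.4] L [-0.6 -0. ] R [0.7 0.8] B [-0.1  1.2] mill [ 1.3 -0.5] 
mill 447.1 207.4
jar 418.3 303.2
gar 514.1 332.0
tim 542.9 236.2
[444.45161865 212.10489762 250.01352161] [441.94523947 206.49056321 228.01352161] [ -6.1 -22.    0.4]
```

Run:
```python
from h import *
T=np.load('T_w6.npy');ci=env.camera_info('wrist');s=env.state()
for dz in (2,8,15,22):
  p=onz((260,246),T,ci,s['ee_pos'][2]+dz);print(dz,(R_of(s['ee_rot']).T@(p-s['ee_pos'])).round(1))
p=onz((259,261),T,ci,s['ee_pos'][2]+34);print('ridge',(R_of(s['ee_rot']).T@(p-s['ee_pos'])).round(1))
```

```text
2 [ 3.4 -2.   0.5]
8 [ 0.5 -8.   0.5]
15 [ -2.8 -15.    0.5]
22 [ -6.1 -22.    0.4]
ridge [ -3.9 -34.   -0.1]
```

```bash
python3 -m handwheel '[[0.3,[0,20,0],[0,0,0]],[0.3,[0,35,0],[0,0,0]],[0.3,[0,35,0],[0,0,0]],[0.3,[0,30,0],[0,0,0]],[0.3,[0,10,0],[0,0,0]],[0.3,[-10,0,14],[0,0,0]],[0.3,[-20,0,28],[0,0,0]],[0.3,[-20,0,28],[0,0,0]],[0.3,[-10,0,14],[0,0,0]],[0.3,[0,0,0],[0,0,0]]]'
python3 - <<'E'
from h import *
s=env.state();im=env.grab_frame('wrist');save('w7',im);T,ci=camT('wrist',s);np.save('T_w7.npy',T);go([541.3,234,60])
im=env.grab_frame('side');save('s7',cv2.resize(im[70:220,180:380],(800,600),interpolation=cv2.INTER_CUBIC))
E
```

```text
time_s: 10.63
ee_pos: [545.8, 235.8, 97.9]
ee_rot: [-89.8, 0.2, -109.9]
force: [0.1, -0.2, -1.7]
gripper_width: 65.0
ee [542.9 234.9  97.5] [ -90.     0.  -109.9] tool shift [ 1.4 37.5 -1.2] turn about y None
```

View pics/w7.png

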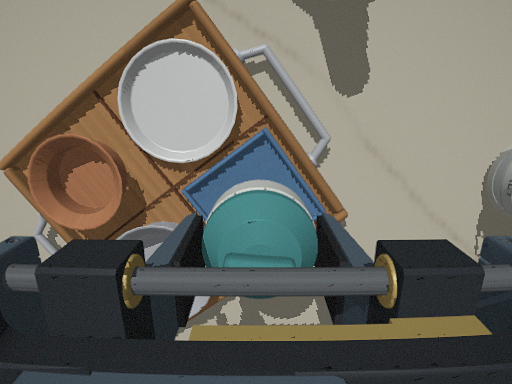

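View pics/s7.png

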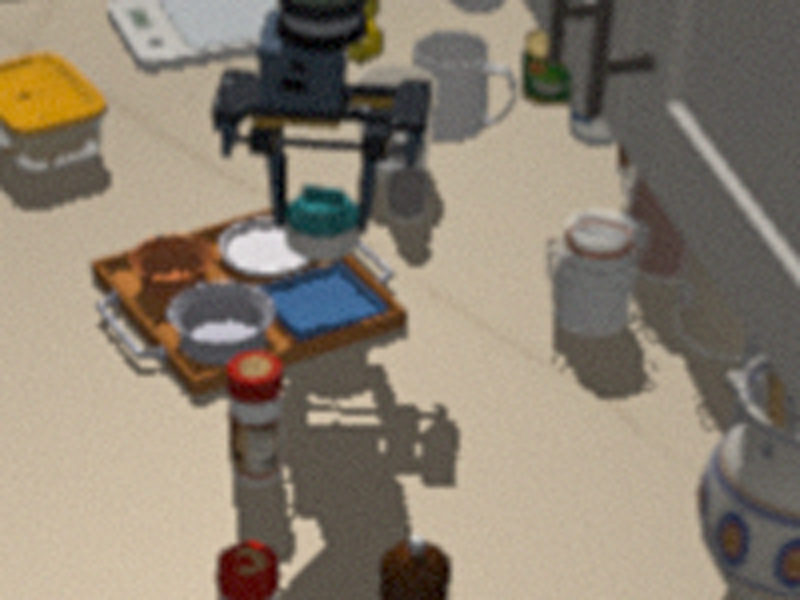

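```bash
cat > tray2.py <<'E'
import tray; from tray import *
T7=np.load('T_w7.npy')
tray.obs[:]=[o for o in obs if o[2] not in 'LRB']+[(T7,(178,99),'gar',18),(T7,(76,182),'jar',36),(T7,(265,128),'tA',17),(T7,(183,192),'tB',17)]
off.update({'tA':(94,-6),'tB':(6,-6)})
for p0 in ([480,265,0.2],[480,265,0.2,0.]):
    r=least_squares(lambda p:pred(p).ravel(),p0,x_scale=[1,1,.01]+[1]*(len(p0)-3),loss='soft_l1')
    print(r.x.round(2),np.degrees(r.x[2]).round(1))
    e=pred(r.x)
    for o,q in zip(obs,e): print(o[2],q.round(1),end=' ')
    print()
    c,s=np.cos(r.x[2]),np.sin(r.x[2])
    for n in ('mill','jar','gar','tim'):
        u,v=off[n];print(n,round(r.x[0]+c*u-s*v,1),round(r.x[1]+s*u+c*v,1))
E
python3 tray2.py
```

```text
[4.7968e+02 2.6918e+02 2.8000e-01] 16.0
jar [0.8 0.5] gar [ 0.8 -0.2] tim [1.2 0.5] mill [-0.1 -0.1] gar [-0.4  3. ] jar [-2.2  0.1] tA [ 1.6 -0.7] tB [-3. -1.] 
mill 445.4 207.3
jar 417.8 303.4
gar 513.9 331.0
tim 541.5 234.9
[ 4.7929e+02  2.6914e+02  2.8000e-01 -3.1900e+00] 16.2
jar [0.9 0.9] gar [0.1 0.4] tim [0.4 0.3] mill [-0.2  0.1] gar [-0.1  3.2] jar [-0.4 -0.5] tA [ 0.9 -1.1] tB [-2.5 -1.9] 
mill 445.2 207.2
jar 417.3 303.2
gar 513.3 331.1
tim 541.3 235.1
```

```bash
python3 -m handwheel '[[0.3,[1,5,-2],[0,0,0]],[0.3,[1,10,0],[0,0,0]],[0.3,[0,10,0],[0,0,0]],[0.3,[0,10,0],[0,0,0]],[0.3,[0,8,0],[0,0,0]],[0.3,[0,5,0],[0,0,0]],[0.3,[0,0,0],[0,0,0]],[0.3,[0,0,0],[0,0,0]],[0.3,[0,0,0],[0,0,0]],[0.3,[0,0,0],[0,0,0]]]'
python3 - <<'E'
from h import *
s=env.state();im=env.grab_frame('wrist');save('w8',im);go([541,233.5,33])
E
```

```text
time_s: 11.57
ee_pos: [539.3, 233.6, 50.4]
ee_rot: [-89.9, 0.0, -109.9]
force: [-0.8, 0.2, -1.2]
gripper_width: 64.9
ee [539.3 233.6  50.5] [ -89.9    0.  -109.9] tool shift [-0.5 17.5  1.7] turn about y None
```

View pics/w8.png

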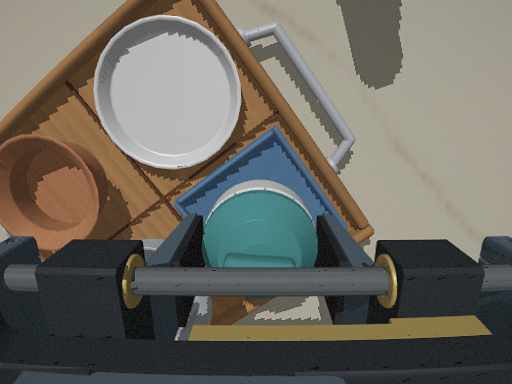

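```bash
python3 -m handwheel '[[0.3,[0,4,1],[0,0,0]],[0.3,[0,4,0],[0,0,0]],[0.3,[0,3,0],[0,0,0]],[0.3,[0,2,0],[0,0,0]],[0.3,[0,2,0],[0,0,0]],[0.3,[0,1,0],[0,0,0]],[0.3,[0,1,0],[0,0,0]],[0.3,[0,0,0],[0,0,0]],[0.3,[0,0,0],[0,0,0]],[0.3,[0,0,0],[0,0,0]]]'
```

```text
time_s: 12.45
ee_pos: [539.6, 233.0, 33.2]
ee_rot: [-90.0, -0.0, -109.9]
force: [-2.1, -0.7, 2.2]
gripper_width: 64.8
```

```bash
python3 -m handwheel '[[0.3,[0,1,0],[0,0,0]],[0.3,[0,0,0],[0,0,0]],[0.78,[0,0,0],[0,0,0]],[0.78,[0,0,0],[0,0,0]],[0.78,[0,0,0],[0,0,0]],[0.78,[0,0,0],[0,0,0]],[0.78,[0,0,0],[0,0,0]],[0.78,[0,-3,0],[0,0,0]],[0.78,[0,-10,0],[0,0,0]],[0.78,[0,-10,0],[0,0,0]]]';python3 -m handwheel '[[0.8,[0,-15,0],[0,0,0]],[0.8,[0,-20,0],[0,0,0]],[0.8,[0,-20,0],[0,0,0]],[0.8,[0,-15,0],[0,0,0]],[0.8,[20,0,-25],[0,0,0]],[0.8,[20,0,-25],[0,0,0]],[0.8,[10,0,-25],[0,0,0]],[0.8,[0,-20,-10],[0,0,0]],[0.8,[0,-30,0],[0,0,0]],[0.8,[0,-30,0],[0,0,0]]]'
python3 - <<'E'
from h import *
s=env.state();im=env.grab_frame('wrist');save('w9',im);T,ci=camT('wrist',s);go([460,-370,230])
im=env.grab_frame('side');save('s9',cv2.resize(im[70:220,180:380],(800,600),interpolation=cv2.INTER_CUBIC))
E
```

```text
time_s: 13.28
ee_pos: [539.6, 233.0, 55.4]
ee_rot: [-90.0, -0.0, -109.9]
force: [0.2, 0.5, 0.1]
gripper_width: 71.0
time_s: 14.12
ee_pos: [441.4, 214.8, 206.7]
ee_rot: [-90.0, -0.0, -109.9]
force: [1.6, -0.1, 0.5]
gripper_width: 73.1
ee [445.5 216.5 213.4] [ -89.5    0.5 -109.9] tool shift [546.5 -19.6 213.2] turn about y None
```

View pics/w9.png

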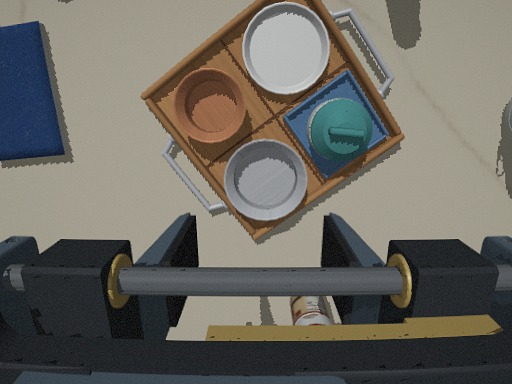

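View pics/s9.png

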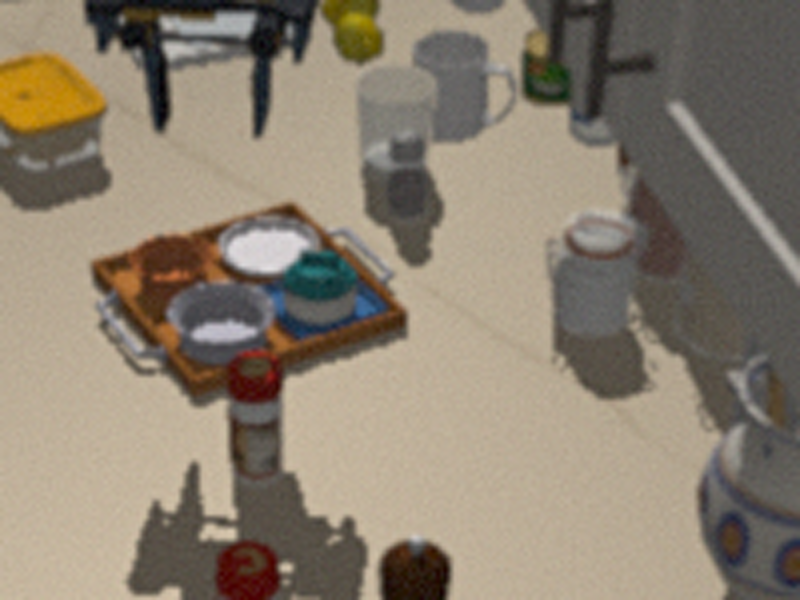

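```bash
python3 -c "
from h import *
T,ci=camT('wrist');print(onz((346,130),T,ci,67))"
python3 -m handwheel '[[0.9,[15,-10,5],[0,0,0]],[0.9,[30,-5,10],[0,0,0]],[0.9,[37,0,13],[0,0,0]],[0.9,[37,0,13],[0,0,0]],[0.9,[37,0,13],[0,0,0]],[0.9,[37,0,13],[0,0,0]],[0.9,[37,0,13],[0,0,0]],[0.9,[37,0,13],[0,0,0]],[0.9,[37,0,13],[0,0,0]],[0.9,[37,0,13],[0,0,0]]]';python3 -m handwheel '[[0.9,[37,0,13],[0,0,0]],[0.9,[37,0,14],[0,0,0]],[0.9,[37,0,14],[0,0,0]],[0.9,[37,0,14],[0,0,0]],[0.9,[25,0,10],[0,0,0]],[0.9,[10,0,5],[0,0,0]],[0.9,[0,0,0],[0,0,0]],[0.9,[0,0,0],[0,0,0]],[0.9,[0,0,0],[0,0,0]],[0.9,[0,0,0],[0,0,0]]]'
python3 - <<'E'
from h import *
s=env.state();im=env.grab_frame('wrist');save('w10',im);T,ci=camT('wrist',s);np.save('T_w10.npy',T);go([465,-380,230])
for l in ("mill","herb_jar","garlic"):
    for d in env.masks_of('wrist',l)[:5]:
        if d['p']<.2: continue
        ys,xs=np.nonzero(d['region']); print(l,round(d['p'],2),np.round(d['location']),(xs.min(),xs.max(),ys.min(),ys.max()),onz(d['location'],T,ci,28).round(0)[:2])
E
```

```text
[545.76372119 237.01987843  67.        ]
time_s: 15.05
ee_pos: [438.1, -148.1, 220.6]
ee_rot: [-89.9, 0.0, -109.9]
force: [1.2, -0.6, 0.1]
gripper_width: 82.2
time_s: 15.88
ee_pos: [442.2, -340.3, 220.3]
ee_rot: [-90.0, 0.0, -109.8]
force: [0.0, 0.5, -1.5]
gripper_width: 81.8
ee [ 442.3 -340.5  220.3] [ -90.     0.  -109.8] tool shift [29.5 -9.7 34.8] turn about y None
mill 0.84 [281.  68.] (np.int64(250), np.int64(314), np.int64(31), np.int64(101)) [ 503. -240.]
herb_jar 0.91 [169. 178.] (np.int64(140), np.int64(204), np.int64(146), np.int64(204)) [ 339. -312.]
garlic 0.63 [298. 194.] (np.int64(272), np.int64(318), np.int64(173), np.int64(215)) [ 476. -382.]
garlic 0.6 [211. 232.] (np.int64(188), np.int64(230), np.int64(208), np.int64(250)) [ 360. -392.]
garlic 0.5 [273. 263.] (np.int64(250), np.int64(285), np.int64(256), np.int64(267)) [ 419. -459.]
garlic 0.49 [324. 264.] (np.int64(322), np.int64(327), np.int64(261), np.int64(266)) [ 479. -482.]
garlic 0.29 [155.  58.] (np.int64(119), np.int64(194), np.int64(26), np.int64(86)) [ 378. -184.]
```

View pics/w10.png

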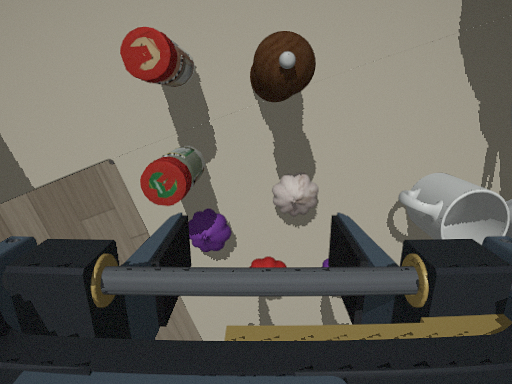

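Run:
```python
from h import *
T=np.load('T_w10.npy');ci=env.camera_info('wrist')
print('garlic',onz((296,194),T,ci,28).round(1),'mug handle',onz((402,196),T,ci,80).round(),'rim L',onz((420,185),T,ci,90).round(),'purple',onz((211,230),T,ci,28).round(),'herbcap',onz((166,182),T,ci,106).round(1),'knob',onz((287,61),T,ci,150).round(1),'b2',onz((149,53),T,ci,106).round(1))
T1=np.load('T_w1.npy')
for n,a,b in (('herb',(254,235),(166,182)),('knob',(358,159),(287,61)),('b2',(245,143),(149,53))): print(n,*[np.round(v,1) for v in tri([ray(a,T1,ci),ray(b,T,ci)])])
go([475,-382,90])
```

```text
garlic [ 474.3 -380.9   28. ] mug handle [ 577. -404.   80.] rim L [ 594. -395.   90.] purple [ 361. -390.   28.] herbcap [ 362.8 -304.7  106. ] knob [ 497.  -246.5  150. ] b2 [ 394.6 -196.2  106. ]
herb [ 360.1 -305.7   99. ] [0.1 0.1]
knob [ 498.  -246.   146.2] [0.5 0.5]
b2 [ 391.8 -194.3   97.4] [0.6 0.6]
ee [ 442.3 -341.1  220.3] [ -90.    -0.  -109.8] tool shift [ 27.4 130.3  44.5] turn about y None
```

```bash
python3 -m handwheel '[[1,[0,0,0],[0,6.9,0]],[1,[0,0,0],[0,6.9,0]],[1,[0,0,0],[0,6.9,0]],[1,[0,0,0],[0,6.9,0]],[1,[0,0,0],[0,6.9,0]],[1,[0,0,0],[0,6.9,0]],[1,[0,0,0],[0,6.9,0]],[1,[0,0,0],[0,6.9,0]],[1,[0,0,0],[0,0,0]],[1,[0,0,0],[0,0,0]]]' 12;python3 -m handwheel '[[1,[-5,10,12],[0,0,0]],[1,[-5,20,12],[0,0,0]],[1,[-5,20,12],[0,0,0]],[1,[-5,20,11],[0,0,0]],[1,[0,20,0],[0,0,0]],[1,[0,20,0],[0,0,0]],[1,[0,10,0],[0,0,0]],[1,[0,0,0],[0,0,0]],[1,[0,0,0],[0,0,0]],[1,[0,0,0],[0,0,0]]]'
python3 - <<'E'
from h import *
s=env.state();im=env.grab_frame('wrist');save('w11',im);T,ci=camT('wrist',s);np.save('T_w11.npy',T);go([474.5,-381,12])
for d in env.masks_of('wrist','garlic')[:2]:
        ys,xs=np.nonzero(d['region']); print(round(d['p'],2),np.round(d['location']),(xs.min(),xs.max(),ys.min(),ys.max()),onz(d['location'],T,ci,28).round(1)[:2])
E
```

```text
time_s: 16.92
ee_pos: [442.2, -341.7, 220.0]
ee_rot: [-90.0, 0.0, -164.9]
force: [0.7, 0.4, 0.6]
gripper_width: 91.1
time_s: 17.75
ee_pos: [474.3, -382.8, 101.4]
ee_rot: [-89.9, 0.1, -165.1]
force: [1.1, 0.9, 0.3]
gripper_width: 90.5
ee [ 474.4 -382.9  101.6] [-8.990e+01  1.000e-01 -1.651e+02] tool shift [-0.4 89.6 -2. ] turn about y None
0.92 [408. 214.] (np.int64(373), np.int64(441), np.int64(182), np.int64(245)) [ 496.6 -504.9]
0.9 [335. 307.] (np.int64(307), np.int64(358), np.int64(295), np.int64(323)) [ 396.3 -475. ]
```

View pics/w11.png

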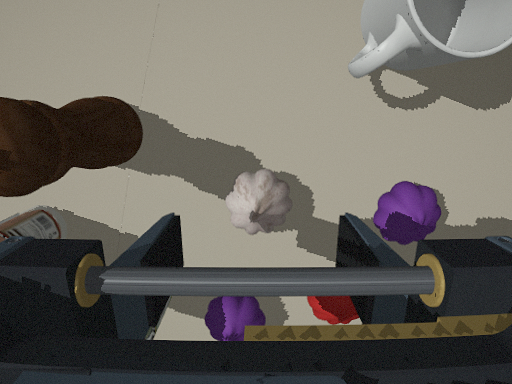

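Run:
```python
from h import *
T=np.load('T_w11.npy');ci=env.camera_info('wrist');p=onz((258,201),T,ci,28);print(p.round(1));go([p[0],p[1],13])
T0=np.load('T_w10.npy');print(tri([ray((258,201),T,ci),ray((296,194),T0,ci)]))
```

```text
[ 475.3 -382.    28. ]
ee [ 474.3 -382.9  101.6] [-8.990e+01  1.000e-01 -1.651e+02] tool shift [-1.  88.6 -0.9] turn about y None
(array([ 474.30861412, -382.14238761,   24.50241874]), [np.float64(0.1189416100286094), np.float64(0.11894161002847659)])
```

```bash
python3 -m handwheel '[[1,[-1,10,-1],[0,0,0]],[1,[0,15,0],[0,0,0]],[1,[0,15,0],[0,0,0]],[1,[0,15,0],[0,0,0]],[1,[0,15,0],[0,0,0]],[1,[0,12,0],[0,0,0]],[1,[0,6,0],[0,0,0]],[1,[0,0,0],[0,0,0]],[0.3,[0,0,0],[0,0,0]],[0.3,[0,0,0],[0,0,0]]]' 12;python3 -m handwheel '[[0.3,[0,0,0],[0,0,0]],[0.3,[0,0,0],[0,0,0]],[0.3,[0,0,0],[0,0,0]],[0.3,[0,0,0],[0,0,0]],[0.3,[0,0,0],[0,0,0]],[0.3,[0,0,0],[0,0,0]],[0.3,[0,0,0],[0,0,0]],[0.3,[0,-3,0],[0,0,0]],[0.3,[0,-8,0],[0,0,0]],[0.3,[0,-12,0],[0,0,0]]]'
python3 - <<'E'
from h import *
s=env.state();im=env.grab_frame('wrist');save('w12',im)
E
```

```text
time_s: 18.68
ee_pos: [474.9, -381.6, 12.8]
ee_rot: [-89.9, 0.1, -165.1]
force: [0.3, -0.5, -0.2]
gripper_width: 80.2
time_s: 19.52
ee_pos: [473.5, -380.4, 34.4]
ee_rot: [-90.1, -0.1, -165.1]
force: [0.0, -0.7, -0.6]
gripper_width: 52.3
```

View pics/w12.png

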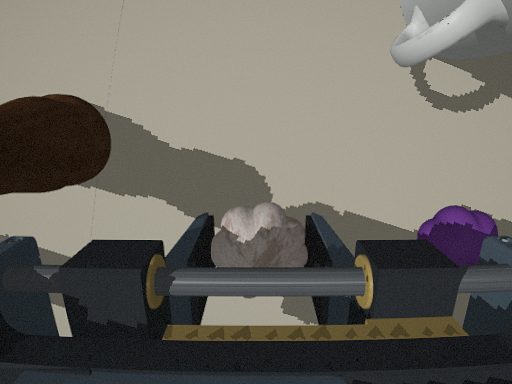

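```bash
python3 -m handwheel '[[0.3,[0,-20,0],[0,0,0]],[0.3,[0,-35,0],[0,0,0]],[0.3,[0,-35,0],[0,0,0]],[0.3,[0,-35,0],[0,0,0]],[0.3,[0,-35,0],[0,0,0]],[0.3,[0,-20,0],[0,0,0]],[0.3,[-3,0,-15],[0,0,0]],[0.3,[-7,0,-30],[0,0,0]],[0.3,[-7,0,-37],[0,0,0]],[0.3,[-7,0,-37],[0,0,0]]]';python3 -m handwheel '[[0.3,[-7,0,-37],[0,0,0]],[0.3,[-7,0,-37],[0,0,0]],[0.3,[-7,0,-37],[0,0,0]],[0.3,[-7,0,-37],[0,0,0]],[0.3,[-7,0,-37],[0,0,0]],[0.3,[-7,0,-37],[0,0,0]],[0.3,[-7,0,-37],[0,0,0]],[0.3,[-7,0,-37],[0,0,0]],[0.3,[-7,0,-37],[0,0,0]],[0.3,[-7,0,-37],[0,0,0]]]';python3 -m handwheel '[[0.3,[-7,0,-37],[0,0,0]],[0.3,[-7,0,-37],[0,0,0]],[0.3,[-7,0,-37],[0,0,0]],[0.3,[-5,0,-30],[0,0,0]],[0.3,[-3,0,-15],[0,0,0]],[0.3,[0,0,0],[0,0,0]],[0.3,[0,0,0],[0,0,0]],[0.3,[0,0,0],[0,0,0]],[0.3,[0,0,0],[0,0,0]],[0.3,[0,0,0],[0,0,0]]]'
python3 - <<'E'
from h import *
go([513.5,331,110])
E
```

```text
time_s: 20.4
ee_pos: [465.8, -258.1, 213.8]
ee_rot: [-90.1, -0.1, -165.2]
force: [0.9, 0.3, -0.0]
gripper_width: 52.8
time_s: 21.23
ee_pos: [437.6, 117.5, 214.1]
ee_rot: [-90.0, -0.1, -165.1]
force: [0.2, -0.9, -0.8]
gripper_width: 52.2
time_s: 22.07
ee_pos: [427.3, 272.7, 214.9]
ee_rot: [-90.0, -0.0, -165.2]
force: [0.6, -1.2, 0.3]
gripper_width: 51.8
ee [427.3 272.7 214.9] [ -90.    -0.  -165.2] tool shift [-98.3 104.8 -34.4] turn about y None
```

```bash
python3 -m handwheel '[[0.3,[-10,5,-3],[0,0,0]],[0.3,[-22,10,-8],[0,0,0]],[0.3,[-25,15,-9],[0,0,0]],[0.3,[-25,15,-9],[0,0,0]],[0.3,[-16,20,-5],[0,0,0]],[0.3,[0,20,0],[0,0,0]],[0.3,[0,20,0],[0,0,0]],[0.3,[0,0,0],[0,0,0]],[0.3,[0,0,0],[0,0,0]],[0.3,[0,0,0],[0,0,0]]]'
python3 - <<'E'
from h import *
s=env.state();im=env.grab_frame('wrist');save('w13',im);T,ci=camT('wrist',s);np.save('T_w13.npy',T);go([513.5,331,23])
E
```

```text
time_s: 22.9
ee_pos: [514.3, 332.1, 110.8]
ee_rot: [-90.0, 0.1, -165.1]
force: [0.6, -0.3, 0.3]
gripper_width: 52.7
ee [514.4 332.3 111.4] [ -90.     0.2 -165.1] tool shift [ 1.5 88.4  1.1] turn about y None
```

View pics/w13.png

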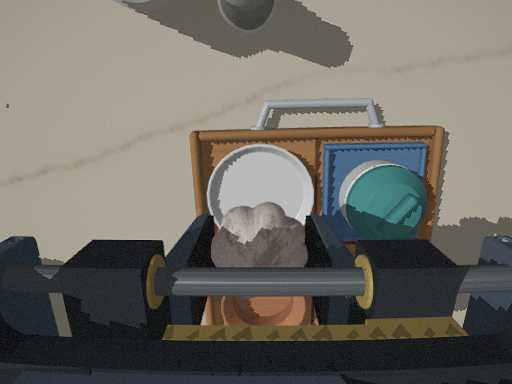

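```bash
python3 - <<'E'
from h import *
T=np.load('T_w13.npy');ci=env.camera_info('wrist');print(proj([513.5,331,18],T,ci),onz((261,198),T,ci,18).round(1),onz((260,240),T,ci,111-12+28).round(1))
E
python3 -m handwheel '[[0.3,[1,8,0],[0,0,0]],[0.3,[0,15,0],[0,0,0]],[0.3,[0,15,0],[0,0,0]],[0.3,[0,15,0],[0,0,0]],[0.3,[0,10,0],[0,0,0]],[0.3,[0,6,0],[0,0,0]],[0.3,[0,0,0],[0,0,0]],[0.3,[0,0,0],[0,0,0]],[0.3,[0,0,0],[0,0,0]],[0.3,[0,0,0],[0,0,0]]]'
python3 - <<'E'
from h import *
s=env.state();im=env.grab_frame('wrist');save('w14',im);T,ci=camT('wrist',s);go([513.5,331,23])
E
```

```text
[259.96439861 196.78231524] [512.7 329.8  18. ] [521.6 333.3 127. ]
time_s: 23.78
ee_pos: [512.9, 332.0, 41.9]
ee_rot: [-90.0, 0.1, -165.1]
force: [0.2, -0.3, -0.2]
gripper_width: 52.1
ee [512.8 331.9  41.8] [-9.000e+01  1.000e-01 -1.651e+02] tool shift [-0.4 18.8  1.1] turn about y None
```

View pics/w14.png

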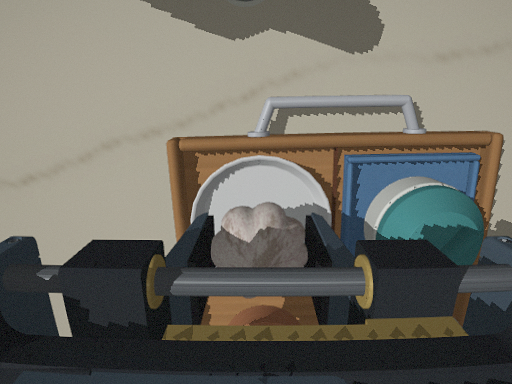

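```bash
python3 -m handwheel '[[0.3,[0,4,1],[0,0,0]],[0.3,[0,4,0],[0,0,0]],[0.3,[0,4,0],[0,0,0]],[0.3,[0,3,0],[0,0,0]],[0.3,[0,2,0],[0,0,0]],[0.3,[0,1,0],[0,0,0]],[0.3,[0,1,0],[0,0,0]],[0.3,[0,0,0],[0,0,0]],[0.3,[0,0,0],[0,0,0]],[0.3,[0,0,0],[0,0,0]]]'
```

```text
time_s: 24.67
ee_pos: [512.3, 330.5, 22.3]
ee_rot: [-90.0, -0.0, -165.1]
force: [-2.1, -1.0, 5.0]
gripper_width: 52.7
```

Contact (5 N). Open gently, then retreat upward.

```bash
python3 -m handwheel '[[0.3,[0,0,0],[0,0,0]],[0.72,[0,0,0],[0,0,0]],[0.72,[0,0,0],[0,0,0]],[0.72,[0,0,0],[0,0,0]],[0.72,[0,0,0],[0,0,0]],[0.72,[0,0,0],[0,0,0]],[0.72,[0,-3,0],[0,0,0]],[0.72,[0,-10,0],[0,0,0]],[0.72,[0,-20,0],[0,0,0]],[0.72,[0,-30,0],[0,0,0]]]';python3 -m handwheel '[[0.8,[0,-40,0],[0,0,0]],[0.8,[0,-40,0],[0,0,0]],[0.8,[0,-30,0],[0,0,0]],[0.8,[10,-10,5],[0,0,0]],[0.8,[25,0,10],[0,0,0]],[0.8,[25,0,10],[0,0,0]],[0.8,[15,0,5],[0,0,0]],[0.8,[0,0,0],[0,0,0]],[0.8,[0,0,0],[0,0,0]],[0.8,[0,0,0],[0,0,0]]]'
python3 - <<'E'
from h import *
s=env.state();im=env.grab_frame('wrist');save('w15',im);T,ci=camT('wrist',s);np.save('T_w15.npy',T);go([361,-305,230])
print(onz((0,0),T,ci,0))
for l in ('garlic','timer','garlic_dish','timer_dish','jar_cup','mill_cup'):
  for d in env.masks_of('wrist',l)[:1]:
        ys,xs=np.nonzero(d['region']); print(l,round(d['p'],2),np.round(d['location']),(xs.min(),xs.max(),ys.min(),ys.max()),onz(d['location'],T,ci,20).round(1)[:2])
E
```

```text
time_s: 25.5
ee_pos: [511.1, 329.7, 83.9]
ee_rot: [-89.9, -0.3, -165.1]
force: [0.1, -0.1, 0.4]
gripper_width: 65.8
time_s: 26.33
ee_pos: [448.4, 282.7, 205.1]
ee_rot: [-90.0, 0.1, -165.1]
force: [-0.1, 0.5, -0.7]
gripper_width: 73.2
ee [448.5 282.8 204.9] [ -90.     0.  -165.1] tool shift [235.7 -25.3 545.6] turn about y None
[ 5.64440630e+02  6.19840495e+02 -5.68434189e-14]
garlic 0.68 [231. 107.] (np.int64(205), np.int64(256), np.int64(82), np.int64(135)) [511.3 331. ]
timer 0.76 [329. 104.] (np.int64(296), np.int64(360), np.int64(73), np.int64(138)) [542.2 228.5]
garlic_dish 0.76 [244.  89.] (np.int64(190), np.int64(274), np.int64(61), np.int64(148)) [533.8 321.8]
timer_dish 0.73 [302.  86.] (np.int64(282), np.int64(363), np.int64(61), np.int64(144)) [553.  263.3]
jar_cup 0.58 [234. 200.] (np.int64(201), np.int64(270), np.int64(165), np.int64(229)) [408.8 302.8]
mill_cup 0.56 [318. 194.] (np.int64(284), np.int64(365), np.int64(155), np.int64(234)) [442.2 209.9]
```

View pics/w15.png

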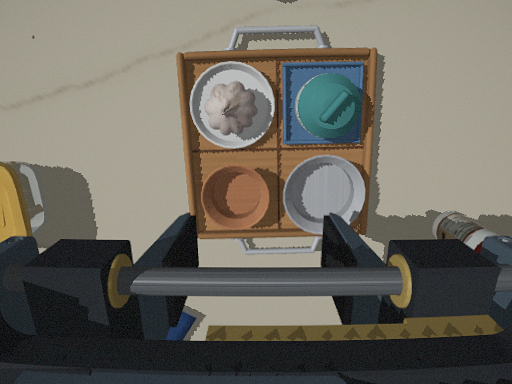

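```bash
cat >> tray2.py <<'E'
print('---- with w15')
T15=np.load('T_w15.npy')
tray.obs[:]=[o for o in obs if o[0] is not T7]+[(T15,(232,105),'gar',18),(T15,(323,104),'tim',17),(T15,(235.5,197),'jar',36),(T15,(324.5,195),'mill',36)]
for p0 in ([480,265,0.2],[480,265,0.2,0.]):
    r=least_squares(lambda p:pred(p).ravel(),p0,x_scale=[1,1,.01]+[1]*(len(p0)-3),loss='soft_l1')
    print(r.x.round(2),np.degrees(r.x[2]).round(1))
    e=pred(r.x)
    for o,q in zip(obs,e): print(o[2],q.round(1),end=' ')
    print()
    c,s=np.cos(r.x[2]),np.sin(r.x[2])
    for n in ('mill','jar','gar','tim'):
        u,v=off[n];print(n,round(r.x[0]+c*u-s*v,1),round(r.x[1]+s*u+c*v,1))
print('garlic',onz((231,108),T15,ci,38),'ridge',onz((336,106),T15,ci,67))
E
python3 tray2.py | sed -n '/----/,$p'
```

```text
---- with w15
[4.7943e+02 2.6906e+02 2.8000e-01] 16.3
jar [0.6 1. ] gar [ 0.4 -0.1] tim [1.1 0.4] mill [-0.   0.1] gar [-0.3  0.3] tim [-0.1 -0.7] jar [-1.1  0.5] mill [-0.9  0.6] 
mill 445.5 207.0
jar 417.4 303.0
gar 513.4 331.1
tim 541.5 235.1
[ 4.7936e+02  2.6904e+02  2.8000e-01 -1.4300e+00] 16.3
jar [0.7 1. ] gar [0.2 0.2] tim [0.8 0.4] mill [-0.1  0.2] gar [-0.1  0.3] tim [-0.4 -0.6] jar [-1.   0.2] mill [-1.1  0.3] 
mill 445.4 207.0
jar 417.3 303.0
gar 513.3 331.1
tim 541.4 235.1
garlic [511.05671626 329.56320359  38.        ] ridge [539.91521477 231.62498106  67.        ]
```

```bash
python3 -m handwheel '[[0.9,[7,0,15],[0,0,0]],[0.9,[12,0,28],[0,0,0]],[0.9,[15,0,35],[0,0,0]],[0.9,[15,0,35],[0,0,0]],[0.9,[15,0,35],[0,0,0]],[0.9,[15,0,35],[0,0,0]],[0.9,[15,0,35],[0,0,0]],[0.9,[15,0,35],[0,0,0]],[0.9,[15,0,35],[0,0,0]],[0.9,[15,0,35],[0,0,0]]]' 25;python3 -m handwheel '[[0.9,[15,0,35],[0,0,0]],[0.9,[15,0,35],[0,0,0]],[0.9,[15,0,35],[0,0,0]],[0.9,[15,0,35],[0,0,0]],[0.9,[15,0,35],[0,0,0]],[0.9,[15,0,30],[0,0,0]],[0.9,[10,0,15],[0,0,0]],[0.9,[0,0,0],[0,0,0]],[0.9,[0,0,0],[0,0,0]],[0.9,[0,0,0],[0,0,0]]]'
python3 - <<'E'
from h import *
s=env.state();im=env.grab_frame('wrist');save('w16',im);T,ci=camT('wrist',s);np.save('T_w16.npy',T);go([361,-304,170])
for d in env.masks_of('wrist','herb_jar')[:3]:
        ys,xs=np.nonzero(d['region']); print(round(d['p'],2),np.round(d['location']),(xs.min(),xs.max(),ys.min(),ys.max()))
E
```

```text
time_s: 27.52
ee_pos: [395.2, -67.6, 205.1]
ee_rot: [-90.0, 0.0, -165.1]
force: [0.2, -0.6, 1.1]
gripper_width: 82.2
time_s: 28.35
ee_pos: [356.0, -303.0, 204.8]
ee_rot: [-90.1, -0.0, -165.1]
force: [-0.4, -0.2, 0.1]
gripper_width: 82.2
ee [ 356.2 -302.7  204.9] [ -90.    -0.  -165.1] tool shift [-4.3 34.9  2.5] turn about y None
0.69 [263. 184.] (np.int64(238), np.int64(287), np.int64(149), np.int64(213))
```

View pics/w16.png

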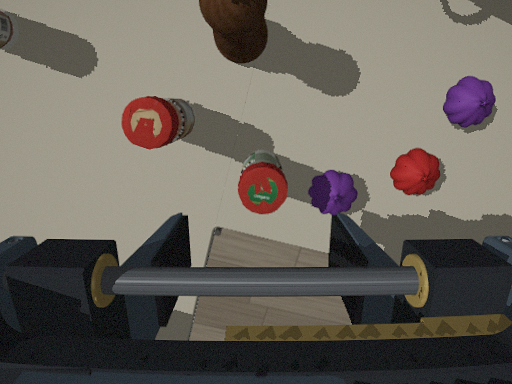

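Run:
```python
from h import *
T=np.load('T_w16.npy');T0=np.load('T_w10.npy');ci=env.camera_info('wrist');p=onz((263,189),T,ci,106);print(p.round(1),tri([ray((263,189),T,ci),ray((166,182),T0,ci)]));go([p[0],p[1],130])
```

```text
[ 360.9 -305.2  106. ] (array([ 356.80853738, -306.65327045,   90.06932073]), [np.float64(0.13885559548519813), np.float64(0.1388555954850773)])
ee [ 356.5 -302.6  205. ] [ -90.    0. -165.] tool shift [-3.6 75.   3.7] turn about y None
```

```bash
python3 -m handwheel '[[0.9,[-2,10,2],[0,0,0]],[0.9,[-1,15,2],[0,0,0]],[0.9,[0,20,0],[0,0,0]],[0.9,[0,20,0],[0,0,0]],[0.9,[0,15,0],[0,0,0]],[0.9,[0,5,0],[0,0,0]],[0.9,[0,0,0],[0,0,0]],[0.9,[0,0,0],[0,0,0]],[0.9,[0,0,0],[0,0,0]],[0.9,[0,0,0],[0,0,0]]]'
python3 - <<'E'
from h import *
s=env.state();im=env.grab_frame('wrist');save('w17',im);T,ci=camT('wrist',s);np.save('T_w17.npy',T);go([360,-305.5,77])
E
```

```text
time_s: 29.28
ee_pos: [361.0, -307.3, 120.9]
ee_rot: [-89.9, 0.1, -165.1]
force: [0.7, -0.0, -0.4]
gripper_width: 82.2
ee [ 360.9 -307.3  120.9] [-8.990e+01  1.000e-01 -1.651e+02] tool shift [ 0.5 43.9 -2. ] turn about y None
```

View pics/w17.png

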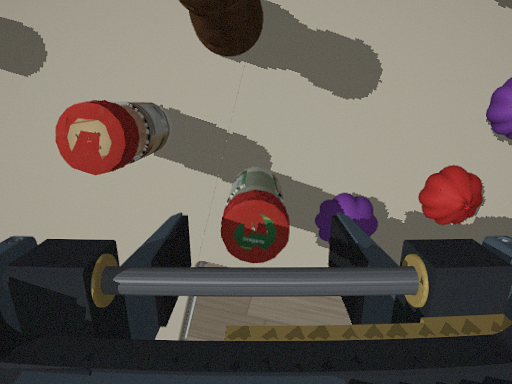

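Run:
```python
from h import *
T=np.load('T_w17.npy');T0=np.load('T_w16.npy');ci=env.camera_info('wrist')
for z in (95,106):p=onz((255,226),T,ci,z);print(p.round(1))
print(tri([ray((263,189),T0,ci),ray((255,226),T,ci)]));go([360,-304.5,77])
```

```text
[ 359.  -305.3   95. ]
[ 363.2 -304.3  106. ]
(array([ 356.0777615 , -306.34008147,   87.57804934]), [np.float64(0.38879046414304064), np.float64(0.38879046414297386)])
ee [ 360.9 -307.3  120.9] [-8.990e+01  1.000e-01 -1.651e+02] tool shift [ 0.2 43.9 -3. ] turn about y None
```

```bash
python3 -m handwheel '[[0.9,[0,5,-2],[0,0,0]],[0.9,[0,10,0],[0,0,0]],[0.9,[0,10,0],[0,0,0]],[0.9,[0,10,0],[0,0,0]],[0.9,[0,7,0],[0,0,0]],[0.9,[0,2,0],[0,0,0]],[0.9,[0,0,0],[0,0,0]],[0.3,[0,0,0],[0,0,0]],[0.3,[0,0,0],[0,0,0]],[0.3,[0,0,0],[0,0,0]]]' 25;python3 -m handwheel '[[0.3,[0,0,0],[0,0,0]],[0.3,[0,0,0],[0,0,0]],[0.3,[0,0,0],[0,0,0]],[0.3,[0,0,0],[0,0,0]],[0.3,[0,0,0],[0,0,0]],[0.3,[0,0,0],[0,0,0]],[0.3,[0,0,0],[0,0,0]],[0.3,[0,-3,0],[0,0,0]],[0.3,[0,-8,0],[0,0,0]],[0.3,[0,-12,0],[0,0,0]]]'
python3 - <<'E'
from h import *
s=env.state();im=env.grab_frame('wrist');save('w18',im)
im=env.grab_frame('side');save('s18',cv2.resize(im[150:300,160:360],(800,600),interpolation=cv2.INTER_CUBIC))
E
```

```text
time_s: 30.17
ee_pos: [360.2, -305.2, 76.5]
ee_rot: [-89.9, 0.0, -165.1]
force: [-0.3, 0.2, 0.4]
gripper_width: 64.8
time_s: 31.0
ee_pos: [359.2, -304.4, 98.7]
ee_rot: [-90.1, -0.1, -165.1]
force: [0.6, -0.0, -0.3]
gripper_width: 44.0
```

View pics/w18.png

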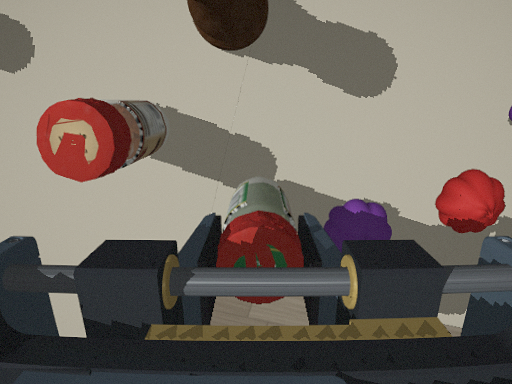

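View pics/s18.png

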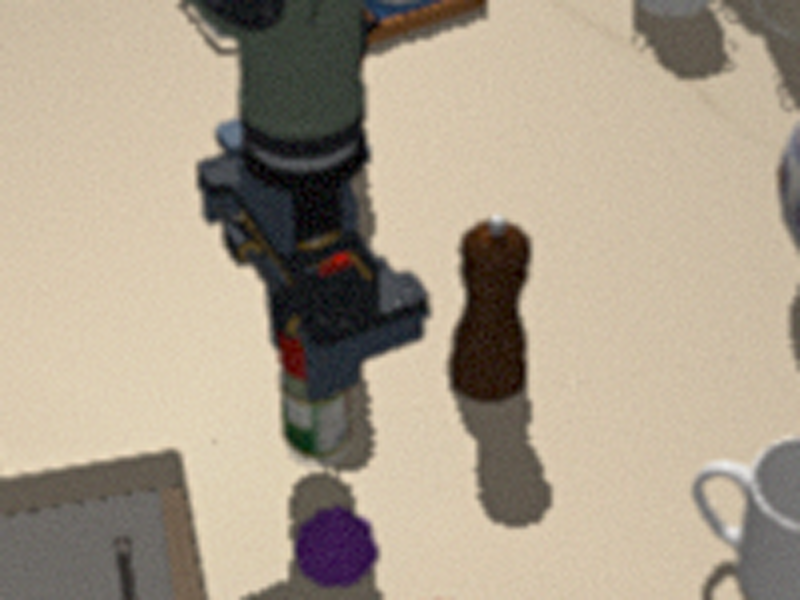

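```bash
python3 -m handwheel '[[0.3,[0,-20,0],[0,0,0]],[0.3,[0,-30,0],[0,0,0]],[0.3,[0,-35,0],[0,0,0]],[0.3,[0,-25,0],[0,0,0]],[0.3,[0,-15,0],[0,0,0]],[0.3,[-6,0,-15],[0,0,0]],[0.3,[-10,0,-27],[0,0,0]],[0.3,[-13,0,-35],[0,0,0]],[0.3,[-13,0,-35],[0,0,0]],[0.3,[-13,0,-35],[0,0,0]]]';python3 -m handwheel '[[0.3,[-13,0,-35],[0,0,0]],[0.3,[-13,0,-35],[0,0,0]],[0.3,[-13,0,-35],[0,0,0]],[0.3,[-13,0,-35],[0,0,0]],[0.3,[-13,0,-35],[0,0,0]],[0.3,[-13,0,-35],[0,0,0]],[0.3,[-13,0,-35],[0,0,0]],[0.3,[-13,0,-35],[0,0,0]],[0.3,[-13,0,-35],[0,0,0]],[0.3,[-13,0,-35],[0,0,0]]]';python3 -m handwheel '[[0.3,[-10,0,-28],[0,0,0]],[0.3,[-10,0,-28],[0,0,0]],[0.3,[-5,0,-15],[0,0,0]],[0.3,[0,0,0],[0,0,0]],[0.3,[0,0,0],[0,0,0]],[0.3,[0,0,0],[0,0,0]],[0.3,[0,0,0],[0,0,0]],[0.3,[0,0,0],[0,0,0]],[0.3,[0,0,0],[0,0,0]],[0.3,[0,0,0],[0,0,0]]]'
python3 - <<'E'
from h import *
s=env.state();im=env.grab_frame('wrist');save('w19',im);go([416.5,303,150])
E
```

```text
time_s: 31.93
ee_pos: [374.7, -147.3, 223.7]
ee_rot: [-90.0, -0.0, -165.2]
force: [1.2, -0.0, -0.5]
gripper_width: 44.0
time_s: 32.77
ee_pos: [410.4, 224.8, 223.7]
ee_rot: [-90.0, -0.0, -165.1]
force: [0.7, 0.3, -1.0]
gripper_width: 43.9
time_s: 33.6
ee_pos: [416.9, 297.3, 224.1]
ee_rot: [-90.0, 0.0, -165.2]
force: [0.4, -0.5, -1.5]
gripper_width: 43.8
ee [416.8 297.4 224.1] [ -90.     0.  -165.1] tool shift [-1.1 74.1 -5.5] turn about y None
```

View pics/w19.png

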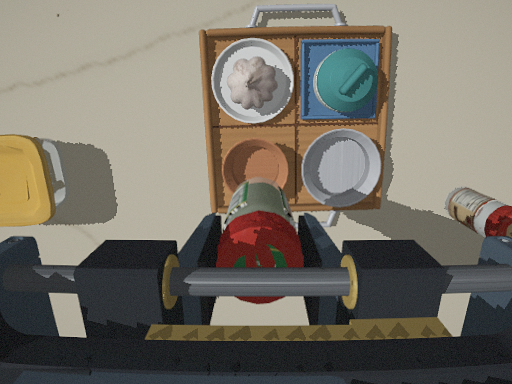

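```bash
python3 -m handwheel '[[0.3,[-1,10,-3],[0,0,0]],[0.3,[0,20,-2],[0,0,0]],[0.3,[0,25,0],[0,0,0]],[0.3,[0,25,0],[0,0,0]],[0.3,[0,13,0],[0,0,0]],[0.3,[0,5,0],[0,0,0]],[0.3,[0,0,0],[0,0,0]],[0.3,[0,0,0],[0,0,0]],[0.3,[0,0,0],[0,0,0]],[0.3,[0,0,0],[0,0,0]]]'
python3 - <<'E'
from h import *
s=env.state();im=env.grab_frame('wrist');save('w20',im);go([416.5,303,87])
im=env.grab_frame('side');save('s20',cv2.resize(im[90:190,180:313],(800,600),interpolation=cv2.INTER_CUBIC))
im=env.grab_frame('scene');save('c20',cv2.resize(im[130:280,50:250],(800,600),interpolation=cv2.INTER_CUBIC))
E
```

```text
time_s: 34.48
ee_pos: [417.2, 303.5, 127.0]
ee_rot: [-90.0, 0.1, -165.1]
force: [0.2, -1.1, -0.6]
gripper_width: 43.9
ee [417.  303.4 126.9] [-9.000e+01  1.000e-01 -1.651e+02] tool shift [ 0.7 39.9  0.3] turn about y None
```

View pics/w20.png

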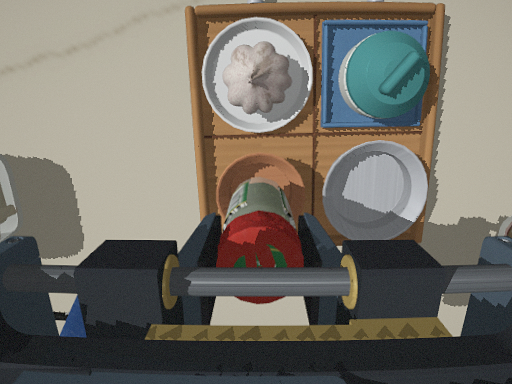

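View pics/s20.png

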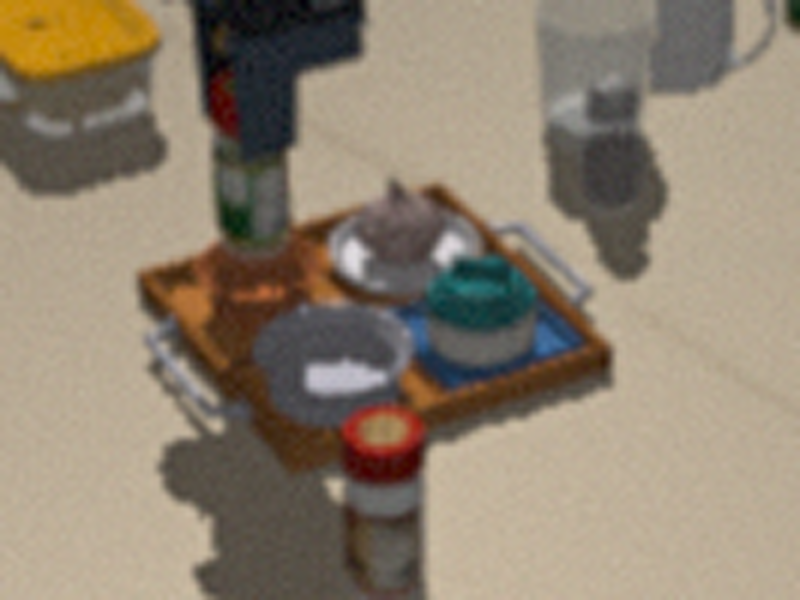

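View pics/c20.png

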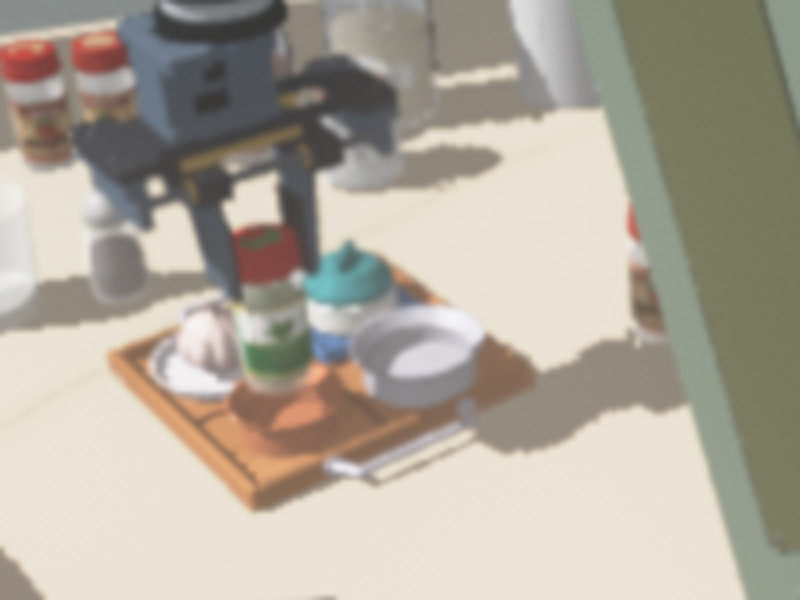

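```bash
python3 -m handwheel '[[0.3,[0.5,5,0],[0,0,0]],[0.3,[0,8,0],[0,0,0]],[0.3,[0,8,0],[0,0,0]],[0.3,[0,6,0],[0,0,0]],[0.3,[0,5,0],[0,0,0]],[0.3,[0,3,0],[0,0,0]],[0.3,[0,2,0],[0,0,0]],[0.3,[0,1,0],[0,0,0]],[0.3,[0,0,0],[0,0,0]],[0.3,[0,0,0],[0,0,0]]]'
```

```text
time_s: 35.47
ee_pos: [416.1, 303.0, 88.1]
ee_rot: [-90.0, 0.0, -165.1]
force: [0.0, -0.2, -0.5]
gripper_width: 44.0
```

```bash
python3 -m handwheel '[[0.3,[0,1,0],[0,0,0]],[0.3,[0,1,0],[0,0,0]],[0.3,[0,0.5,0],[0,0,0]],[0.3,[0,0,0],[0,0,0]],[0.3,[0,0,0],[0,0,0]],[0.3,[0,0,0],[0,0,0]],[0.3,[0,0,0],[0,0,0]],[0.3,[0,0,0],[0,0,0]],[0.3,[0,0,0],[0,0,0]],[0.3,[0,0,0],[0,0,0]]]'
```

```text
time_s: 36.3
ee_pos: [416.4, 303.2, 86.1]
ee_rot: [-90.0, 0.1, -165.1]
force: [-1.0, -0.2, 5.9]
gripper_width: 44.0
```

Contact on the floor at the expected height. Release and retreat.

```bash
python3 -m handwheel '[[0.3,[0,0,0],[0,0,0]],[0.65,[0,0,0],[0,0,0]],[0.65,[0,0,0],[0,0,0]],[0.65,[0,0,0],[0,0,0]],[0.65,[0,0,0],[0,0,0]],[0.65,[0,0,0],[0,0,0]],[0.65,[0,-3,0],[0,0,0]],[0.65,[0,-10,0],[0,0,0]],[0.65,[0,-20,0],[0,0,0]],[0.65,[0,-30,0],[0,0,0]]]';python3 -m handwheel '[[0.8,[0,-35,0],[0,0,0]],[0.8,[0,-35,0],[0,0,0]],[0.8,[0,-10,0],[0,0,0]],[0.8,[0,0,10],[0,0,0]],[0.8,[0,0,20],[0,0,0]],[0.8,[0,0,10],[0,0,0]],[0.8,[0,0,0],[0,0,0]],[0.8,[0,0,0],[0,0,0]],[0.8,[0,0,0],[0,0,0]],[0.8,[0,0,0],[0,0,0]]]'
python3 - <<'E'
from h import *
s=env.state();im=env.grab_frame('wrist');save('w21',im);T,ci=camT('wrist',s);np.save('T_w21.npy',T)
go([440,-230,240])
E
```

```text
time_s: 37.13
ee_pos: [414.6, 301.9, 147.8]
ee_rot: [-89.9, -0.3, -165.1]
force: [1.0, 0.5, 0.0]
gripper_width: 59.3
time_s: 37.97
ee_pos: [426.0, 264.6, 227.9]
ee_rot: [-90.0, -0.1, -165.1]
force: [-0.1, -0.1, 0.8]
gripper_width: 73.1
ee [426.1 264.7 228. ] [ -90.    -0.  -165.1] tool shift [114.  -11.9 481.6] turn about y None
```

View pics/w21.png

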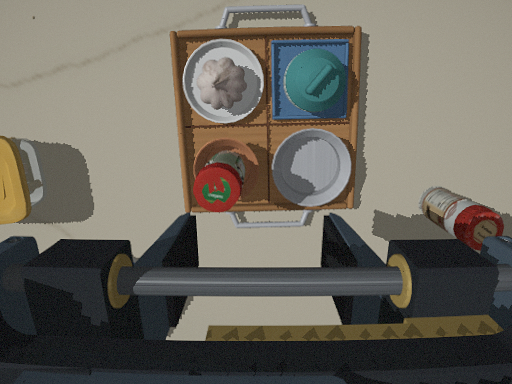

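```bash
python3 -c "
from h import *
T=np.load('T_w21.npy');ci=env.camera_info('wrist');print('jar cap',onz((218,188),T,ci,116),onz((218,188),T,ci,106))"
python3 -m handwheel '[[0.9,[4,0,15],[0,0,0]],[0.9,[8,0,28],[0,0,0]],[0.9,[9,0,36],[0,0,0]],[0.9,[9,0,36],[0,0,0]],[0.9,[9,0,36],[0,0,0]],[0.9,[9,0,36],[0,0,0]],[0.9,[9,0,36],[0,0,0]],[0.9,[9,0,36],[0,0,0]],[0.9,[9,0,36],[0,0,0]],[0.9,[9,0,36],[0,0,0]]]' 30;python3 -m handwheel '[[0.9,[9,0,36],[0,0,0]],[0.9,[9,0,36],[0,0,0]],[0.9,[9,0,36],[0,0,0]],[0.9,[4,0,28],[0,0,0]],[0.9,[0,0,14],[0,0,0]],[0.9,[0,0,0],[0,0,0]],[0.9,[0,0,0],[0,0,0]],[0.9,[0,0,0],[0,0,0]],[0.9,[0,0,0],[0,0,0]],[0.9,[0,0,0],[0,0,0]]]'
python3 - <<'E'
from h import *
s=env.state();im=env.grab_frame('wrist');save('w22',im);T,ci=camT('wrist',s);np.save('T_w22.npy',T);go([497,-246,180])
E
```

```text
jar cap [417.63554949 301.54405128 116.        ] [414.68033332 302.15127026 106.        ]
time_s: 38.85
ee_pos: [430.1, -78.6, 228.5]
ee_rot: [-90.0, 0.0, -165.1]
force: [1.1, -0.4, -0.0]
gripper_width: 82.3
time_s: 39.68
ee_pos: [438.8, -228.8, 228.6]
ee_rot: [-90.0, 0.0, -165.0]
force: [0.1, 0.3, 1.0]
gripper_width: 82.3
ee [ 438.9 -229.   228.6] [ -90.    0. -165.] tool shift [-51.8  48.7  31.4] turn about y None
```

View pics/w22.png

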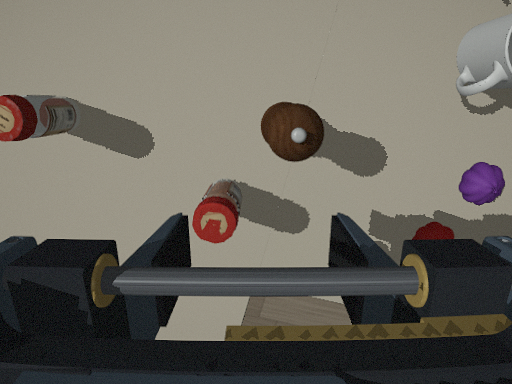

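```bash
python3 - <<'E'
from h import *
T=np.load('T_w22.npy');T0=np.load('T_w10.npy');ci=env.camera_info('wrist');print(onz((299,135),T,ci,147).round(1),tri([ray((299,135),T,ci),ray((287,61),T0,ci)]))
E
python3 -m handwheel '[[0.9,[-10,0,6],[0,0,0]],[0.9,[-16,0,10],[0,0,0]],[0.9,[-16,0,10],[0,0,0]],[0.9,[-10,10,5],[0,0,0]],[0.9,[0,18,0],[0,0,0]],[0.9,[0,18,0],[0,0,0]],[0.9,[0,4,0],[0,0,0]],[0.9,[0,0,0],[0,0,0]],[0.9,[0,0,0],[0,0,0]],[0.9,[0,0,0],[0,0,0]]]'
python3 - <<'E'
from h import *
s=env.state();im=env.grab_frame('wrist');save('w23',im);T,ci=camT('wrist',s);np.save('T_w23.npy',T);go([497,-246,101])
E
```

```text
[ 498.3 -245.6  147. ] (array([ 497.9344095 , -245.99404012,  143.42816654]), [np.float64(0.16478652138223698), np.float64(0.16478652138232852)])
time_s: 40.57
ee_pos: [497.7, -247.0, 179.5]
ee_rot: [-89.9, 0.1, -165.1]
force: [0.5, -0.1, 0.2]
gripper_width: 82.0
ee [ 497.7 -247.   179.6] [-8.990e+01  1.000e-01 -1.651e+02] tool shift [ 0.5 78.6 -1.3] turn about y None
```

View pics/w23.png

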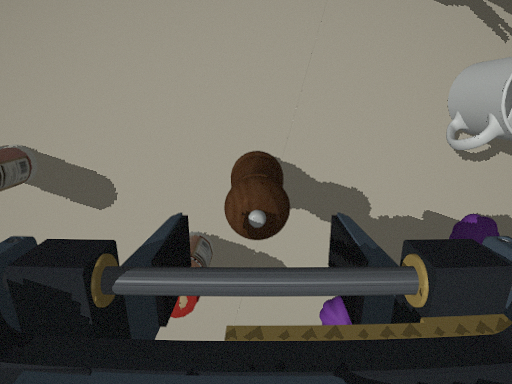

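```bash
python3 -c "
from h import *
T=np.load('T_w23.npy');ci=env.camera_info('wrist');print(onz((257,219),T,ci,147).round(1))"
python3 -m handwheel '[[0.9,[0,10,-1],[0,0,0]],[0.9,[0,15,0],[0,0,0]],[0.9,[0,15,0],[0,0,0]],[0.9,[0,15,0],[0,0,0]],[0.9,[0,15,0],[0,0,0]],[0.9,[0,6,0],[0,0,0]],[0.9,[0,2,0],[0,0,0]],[0.9,[0,0,0],[0,0,0]],[0.4,[0,0,0],[0,0,0]],[0.4,[0,0,0],[0,0,0]]]' 30;python3 -m handwheel '[[0.4,[0,0,0],[0,0,0]],[0.4,[0,0,0],[0,0,0]],[0.4,[0,0,0],[0,0,0]],[0.4,[0,0,0],[0,0,0]],[0.4,[0,0,0],[0,0,0]],[0.4,[0,0,0],[0,0,0]],[0.4,[0,0,0],[0,0,0]],[0.4,[0,-3,0],[0,0,0]],[0.4,[0,-8,0],[0,0,0]],[0.4,[0,-12,0],[0,0,0]]]'
python3 - <<'E'
from h import *
s=env.state();im=env.grab_frame('wrist');save('w24',im)
im=env.grab_frame('side');save('s24',cv2.resize(im[120:270,180:380],(800,600),interpolation=cv2.INTER_CUBIC));go([430,-265,150])
E
```

```text
[ 498.4 -245.6  147. ]
time_s: 41.45
ee_pos: [497.4, -246.1, 101.4]
ee_rot: [-89.9, 0.1, -165.1]
force: [0.1, 0.4, 0.2]
gripper_width: 71.7
time_s: 42.28
ee_pos: [495.8, -245.5, 122.8]
ee_rot: [-90.1, -0.1, -165.1]
force: [0.3, 0.8, -1.2]
gripper_width: 46.9
ee [ 498.  -246.6  125.3] [ -89.8    0.2 -165.1] tool shift [ 70.4 -24.9   0.4] turn about y None
```

View pics/w24.png

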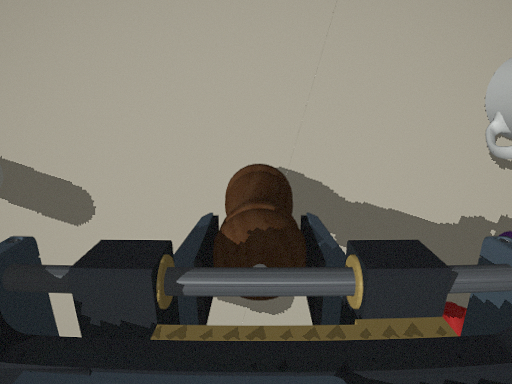

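View pics/s24.png

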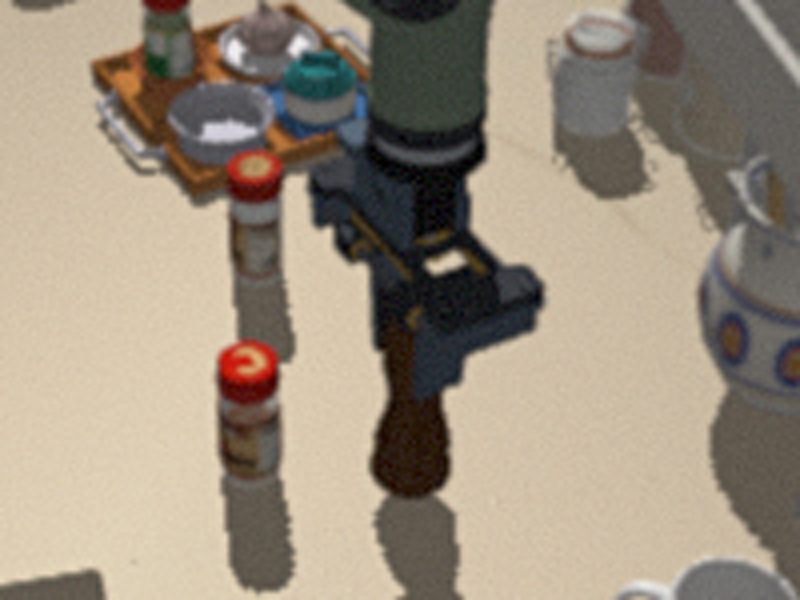

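```bash
python3 -m handwheel '[[0.4,[5,-5,0],[0,0,0]],[0.4,[12,-8,0],[0,0,0]],[0.4,[18,-10,0],[0,0,0]],[0.4,[18,-15,0],[0,0,0]],[0.4,[12,-20,0],[0,0,0]],[0.4,[5,-25,0],[0,0,0]],[0.4,[0,-20,0],[0,0,0]],[0.4,[0,-8,0],[0,0,0]],[0.4,[0,0,0],[0,0,0]],[0.4,[0,0,0],[0,0,0]]]'
python3 - <<'E'
from h import *
go([442,180,238])
E
```

```text
time_s: 43.22
ee_pos: [428.4, -263.6, 233.9]
ee_rot: [-90.0, -0.0, -165.1]
force: [0.3, 0.3, -1.7]
gripper_width: 46.8
ee [ 428.4 -263.6  233.9] [ -90.    -0.  -165.1] tool shift [-127.2   -4.  -425.2] turn about y None
```

```bash
python3 -m handwheel '[[0.4,[-3,-2,-8],[0,0,0]],[0.4,[-5,-2,-16],[0,0,0]],[0.4,[-8,0,-25],[0,0,0]],[0.4,[-9,0,-30],[0,0,0]],[0.4,[-9,0,-30],[0,0,0]],[0.4,[-9,0,-30],[0,0,0]],[0.4,[-9,0,-30],[0,0,0]],[0.4,[-9,0,-30],[0,0,0]],[0.4,[-9,0,-30],[0,0,0]],[0.4,[-9,0,-30],[0,0,0]]]'; python3 -m handwheel '[[0.4,[-9,0,-30],[0,0,0]],[0.4,[-9,0,-30],[0,0,0]],[0.4,[-9,0,-30],[0,0,0]],[0.4,[-9,0,-30],[0,0,0]],[0.4,[-7,0,-24],[0,0,0]],[0.4,[-5,0,-15],[0,0,0]],[0.4,[-3,0,-7],[0,0,0]],[0.4,[0,0,0],[0,0,0]],[0.4,[0,0,0],[0,0,0]],[0.4,[0,0,0],[0,0,0]]]'
python3 - <<'E'
from h import *
s=env.state();im=env.grab_frame('wrist');save('w25',im);go([445.4,207,165])
im=env.grab_frame('scene');save('c25',cv2.resize(im[130:280,50:250],(800,600),interpolation=cv2.INTER_CUBIC))
E
```

```text
time_s: 44.05
ee_pos: [437.5, 9.0, 237.0]
ee_rot: [-90.1, -0.2, -165.1]
force: [0.6, -0.2, -1.2]
gripper_width: 47.0
time_s: 44.88
ee_pos: [445.0, 179.4, 237.9]
ee_rot: [-90.0, -0.1, -165.1]
force: [-0.1, 0.5, -1.2]
gripper_width: 46.8
ee [445.2 179.3 238.1] [-9.000e+01 -1.000e-01 -1.652e+02] tool shift [ -7.3  73.1 -26.8] turn about y None
```

View pics/w25.png

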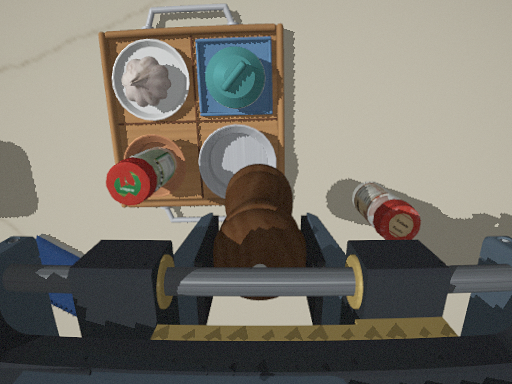

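View pics/c25.png

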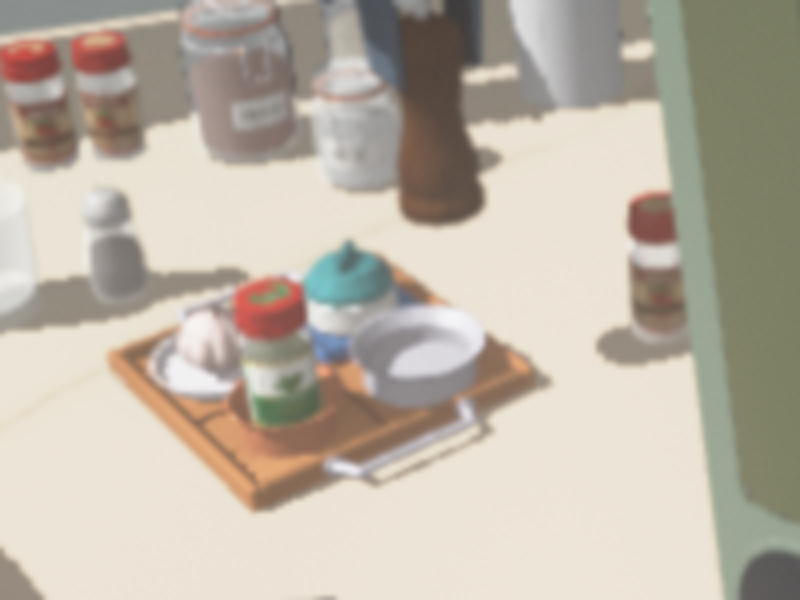

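```bash
python3 -m handwheel '[[0.4,[-2,0,-6],[0,0,0]],[0.4,[-3,0,-10],[0,0,0]],[0.4,[-2,5,-8],[0,0,0]],[0.4,[0,12,-3],[0,0,0]],[0.4,[0,20,0],[0,0,0]],[0.4,[0,20,0],[0,0,0]],[0.4,[0,18,0],[0,0,0]],[0.4,[0,8,0],[0,0,0]],[0.4,[0,0,0],[0,0,0]],[0.4,[0,0,0],[0,0,0]]]'
python3 - <<'E'
from h import *
s=env.state();im=env.grab_frame('wrist');save('w26',im);T,ci=camT('wrist',s);np.save('T_w26.npy',T);go([445.4,207,111.5])
im=env.grab_frame('scene');save('c26',cv2.resize(im[130:280,50:250],(800,600),interpolation=cv2.INTER_CUBIC))
im=env.grab_frame('side');save('s26',cv2.resize(im[90:190,180:313],(800,600),interpolation=cv2.INTER_CUBIC))
E
```

```text
time_s: 45.82
ee_pos: [445.5, 208.7, 155.5]
ee_rot: [-90.0, 0.0, -165.1]
force: [0.6, 0.1, -1.9]
gripper_width: 47.3
ee [446.  208.9 156.2] [-9.000e+01  1.000e-01 -1.651e+02] tool shift [ 1.1 44.7  1.7] turn about y None
```

View pics/w26.png

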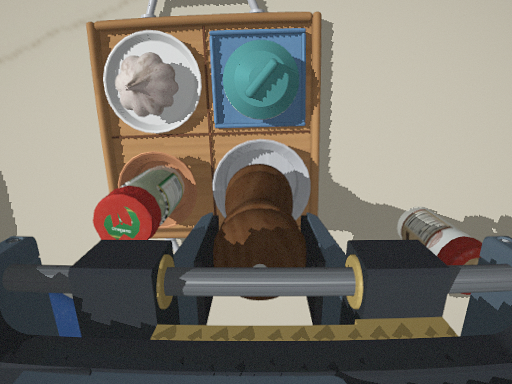

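View pics/c26.png

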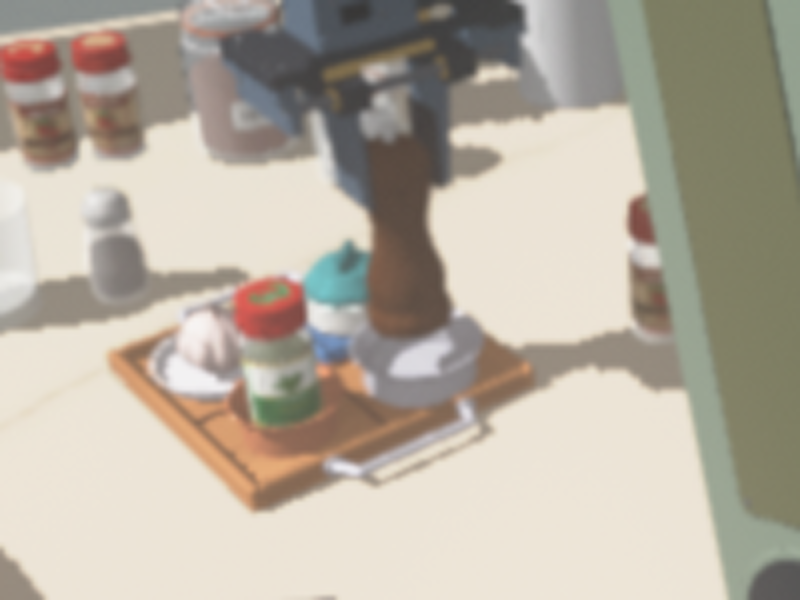

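View pics/s26.png

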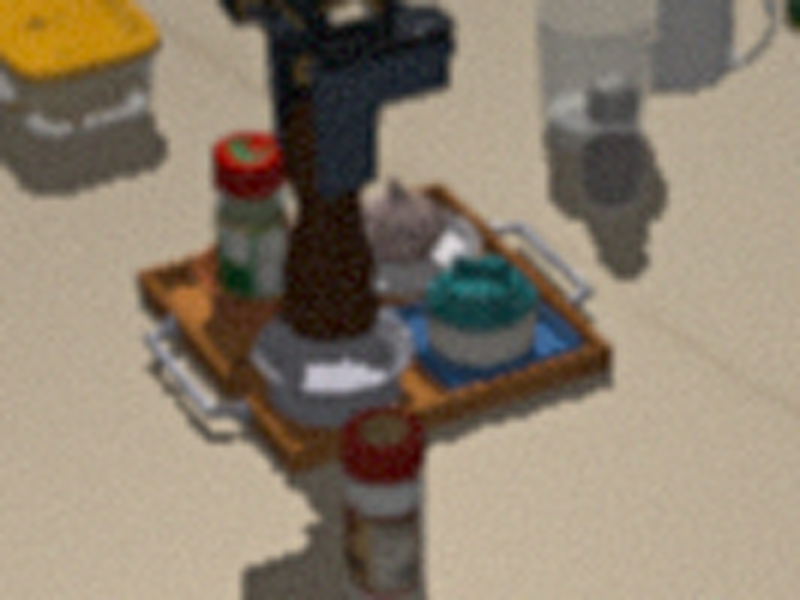

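```bash
python3 -m handwheel '[[0.4,[1,5,1.5],[0,0,0]],[0.4,[0,8,0],[0,0,0]],[0.4,[0,8,0],[0,0,0]],[0.4,[0,7,0],[0,0,0]],[0.4,[0,5,0],[0,0,0]],[0.4,[0,4,0],[0,0,0]],[0.4,[0,3,0],[0,0,0]],[0.4,[0,2,0],[0,0,0]],[0.4,[0,1,0],[0,0,0]],[0.4,[0,0,0],[0,0,0]]]'
python3 -m handwheel '[[0.4,[0,0,0],[0,0,0]],[0.4,[0,0.5,0],[0,0,0]],[0.4,[0,0,0],[0,0,0]],[0.4,[0,0,0],[0,0,0]],[0.4,[0,0,0],[0,0,0]],[0.4,[0,0,0],[0,0,0]],[0.4,[0,0,0],[0,0,0]],[0.4,[0,0,0],[0,0,0]],[0.4,[0,0,0],[0,0,0]],[0.4,[0,0,0],[0,0,0]]]'
```

```text
time_s: 46.8
ee_pos: [444.7, 206.6, 112.3]
ee_rot: [-90.0, -0.0, -165.1]
force: [1.6, 1.1, -1.2]
gripper_width: 46.8
time_s: 47.63
ee_pos: [444.7, 206.5, 111.9]
ee_rot: [-90.0, 0.0, -165.1]
force: [0.1, -0.4, -1.5]
gripper_width: 47.1
```

```bash
python3 -m handwheel '[[0.4,[0,0.7,0],[0,0,0]],[0.4,[0,0.7,0],[0,0,0]],[0.4,[0,0.6,0],[0,0,0]],[0.4,[0,0,0],[0,0,0]],[0.4,[0,0,0],[0,0,0]],[0.4,[0,0,0],[0,0,0]],[0.4,[0,0,0],[0,0,0]],[0.4,[0,0,0],[0,0,0]],[0.4,[0,0,0],[0,0,0]],[0.4,[0,0,0],[0,0,0]]]'
```

```text
time_s: 48.47
ee_pos: [445.0, 206.7, 110.8]
ee_rot: [-90.0, 0.1, -165.1]
force: [-1.6, -1.6, 5.4]
gripper_width: 46.7
```

Floor contact. Release and retreat straight up, then back toward the robot.

```bash
python3 -m handwheel '[[0.5,[0,0,0],[0,0,0]],[0.65,[0,0,0],[0,0,0]],[0.7,[0,0,0],[0,0,0]],[0.7,[0,0,0],[0,0,0]],[0.7,[0,0,0],[0,0,0]],[0.7,[0,0,0],[0,0,0]],[0.7,[0,-3,0],[0,0,0]],[0.7,[0,-10,0],[0,0,0]],[0.7,[0,-20,0],[0,0,0]],[0.7,[0,-30,0],[0,0,0]]]';python3 -m handwheel '[[0.8,[0,-35,0],[0,0,0]],[0.8,[0,-25,0],[0,0,0]],[0.8,[0,-15,0],[0,0,0]],[0.8,[10,0,-5],[0,0,0]],[0.8,[25,0,-10],[0,0,0]],[0.8,[25,0,-10],[0,0,0]],[0.8,[10,0,-5],[0,0,0]],[0.8,[0,0,0],[0,0,0]],[0.8,[0,0,0],[0,0,0]],[0.8,[0,0,0],[0,0,0]]]'
python3 - <<'E'
from h import *
s=env.state();im=env.grab_frame('wrist');save('w27',im);T,ci=camT('wrist',s);np.save('T_w27.npy',T);print(s['ee_pos'])
im=env.grab_frame('scene');save('c27',cv2.resize(im[130:280,50:250],(800,600),interpolation=cv2.INTER_CUBIC))
im=env.grab_frame('side');save('s27',cv2.resize(im[90:280,180:433],(800,600),interpolation=cv2.INTER_CUBIC))
E
```

```text
time_s: 49.3
ee_pos: [443.2, 205.9, 172.3]
ee_rot: [-90.0, -0.3, -165.1]
force: [-0.0, -0.5, -0.5]
gripper_width: 64.0
time_s: 50.13
ee_pos: [370.1, 217.7, 247.9]
ee_rot: [-90.0, 0.0, -165.1]
force: [-0.6, 0.4, -0.6]
gripper_width: 73.0
[370.13421453 217.68210891 247.85536699]
```

View pics/w27.png

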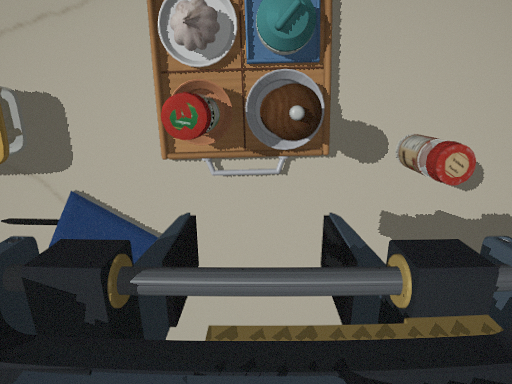

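View pics/c27.png

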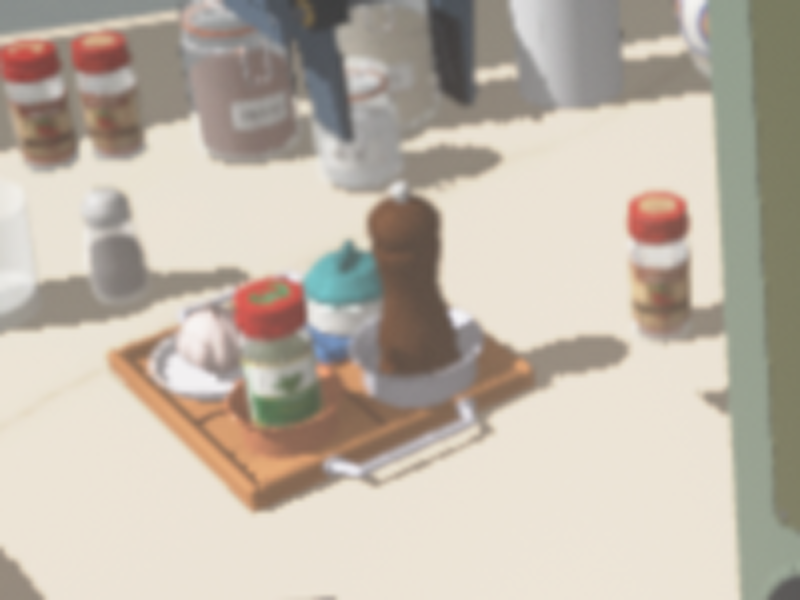

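View pics/s27.png

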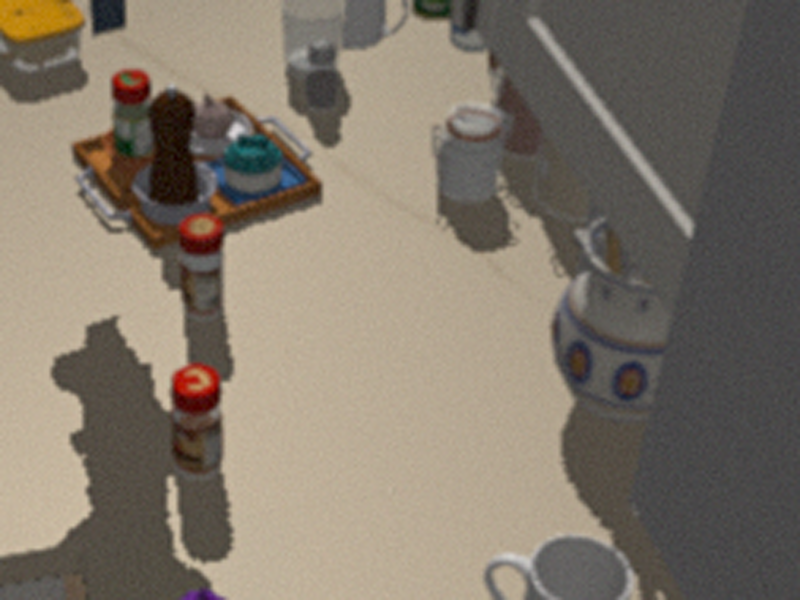

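Run:
```python
from h import *
T=np.load('T_w27.npy');ci=env.camera_info('wrist')
print('knob',onz((297,114),T,ci,157).round(1),'target 445.4 207');print('cap',onz((189,116),T,ci,116).round(1),'417.3 303');print('ridge',onz((295,17),T,ci,67).round(1),'541.5 235')
print('mill body centre',onz((290,108),T,ci,140).round(1))
Ts,cs=camT('side');Tc,cc=camT('scene')
a=(180+171*.316,90+90*.316);b=(50+400/4,130+192/4)
print('knob scene/side',*tri([ray(a,Ts,cs),ray(b,Tc,cc)]))
print(env.state()['qvel'].round(2),env.state()['time_s'])
```

```text
knob [444.8 205.9 157. ] target 445.4 207
cap [417. 298. 116.] 417.3 303
ridge [537.5 224.5  67. ] 541.5 235
mill body centre [448. 211. 140.]
knob scene/side [443.35496984 205.87783338 154.70087608] [np.float64(0.4510276493675954), np.float64(0.4510276493675676)]
[-0.04  0.01  0.13  0.08  0.17 -0.03] 50.2833
```

```bash
python3 -m handwheel '[[0.8,[-10,0,0],[0,0,0]],[0.8,[-20,0,0],[0,0,0]],[0.8,[-20,0,0],[0,0,0]],[0.8,[-20,0,0],[0,0,0]],[0.8,[-10,0,0],[0,0,0]],[0.8,[0,0,0],[0,0,0]],[0.8,[0,0,0],[0,0,0]],[0.8,[0,0,0],[0,0,0]],[0.8,[0,0,0],[0,0,0]],[0.8,[0,0,0],[0,0,0]]]'
python3 - <<'E'
from h import *
s=env.state();im=env.grab_frame('wrist');T,ci=camT('wrist',s);np.save('T_w28.npy',T)
for n,P in (('tim',(541.5,235.1,67)),('gar',(513.4,331.1,38)),('jar',(417.3,303,116)),('mill',(445.4,207,160))): print(n,proj(P,T,ci).round(1)); cv2.drawMarker(im,tuple(int(round(v)) for v in proj(P,T,ci)),(255,255,0),0,9,1)
save('w28',im); save('w28c',cv2.resize(im[0:240,80:400],(800,600),interpolation=cv2.INTER_CUBIC))
E
```

```text
time_s: 51.12
ee_pos: [445.9, 237.9, 248.2]
ee_rot: [-90.0, 0.0, -165.1]
force: [0.3, -0.8, 1.0]
gripper_width: 72.9
tim [284.8  89.5]
gar [196.4  92.8]
jar [188.7 194.7]
mill [293.5 206.5]
```

View pics/w28c.png

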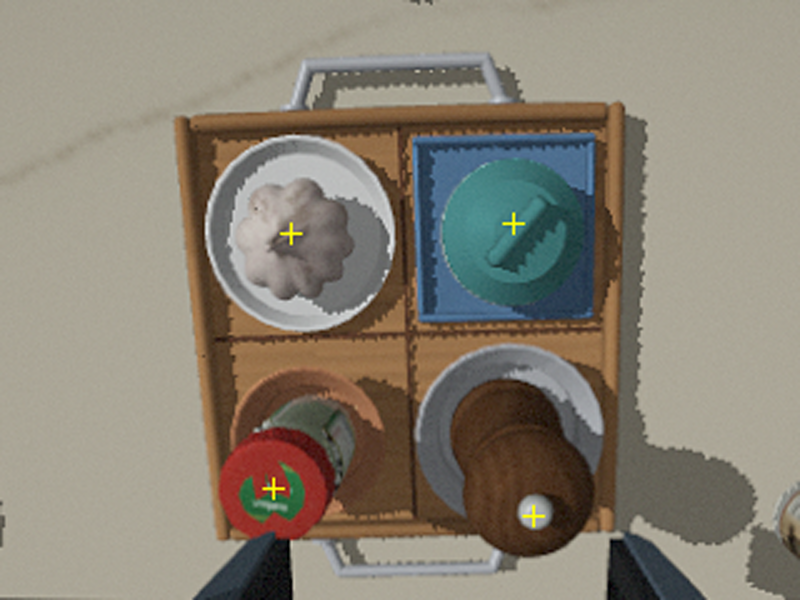

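The markers at the expected top centres fall on the mill knob, the jar cap, the garlic and, about 4 mm off, the timer ridge. All four stand upright in their own places, so I'm handing in.

```bash
python3 -c "
from workcell import env
print(env.job_done())"
```

```text
the job is handed in; nothing more can be done
None
```

I placed the timer, garlic, herb jar and pepper mill in their own dishes and cups, in that order. Each was lowered until the wrist force showed contact with the floor before I let go. I handed the job in at about 51 s; no verdict is reported.

**Last checks:** the final pictures show all four standing upright, with their tops within about 4–5 mm of the measured centres of their places. Both brown-labelled jars stand where they were, judged by eye in the final pictures and not re-measured. The gripper is clear of everything.

**Disagreements:**
- **Heights:** triangulated heights of the caps, the mill knob and the timer ridge mostly came out 4–16 mm below the stated heights. The contact heights and the tray fit (within about 3 mm using the cups and dishes) agreed with the text, so I used those.
- **Timer:** one reading from the edge of a picture put the timer about 11 mm off centre. A better-placed picture showed about 4 mm.

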